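# Nest the glass shades in the roll-top box

### The arm

A 6-joint arm with a two-finger parallel gripper is mounted at the origin on the work surface. World frame = base frame: x ahead of the robot, y to its left, z up, the work surface at z = 0. Lengths are in m, angles in rad, forces in N, time in s.
With the tool pointing down it reaches from about 0.325 to 0.925 m from the base axis. Payload 3.1 kg.
Tool frame: the origin (TCP) lies midway between the tips of the shut fingers; the grasp point (between the pads) lies 19 mm behind it; z points along the fingers, y is the line along which they close (so a half turn about z gives the same grasp; the last joint's range is limited). The gripper opens to 85 mm and grips with 20 to 120 N. Pads are 22 mm wide; open, the fingers measure 114 mm over their backs; the gripper's body (76 mm by 85 mm) begins 54 mm behind the grasp point. The pads swing forward as they close: fully open they stand 13 mm farther back than shut.
Start: joints at [-1.335, 0.217, 1.613, -0, 1.311, -0.112], TCP at [0.213, -0.588, 0.231] pointing down, gripper open.
Joint ranges: [-2.75, 2.75], [-0.78, 2.1], [0.31, 2.55], [-1.13, 4.27], [0.13, 2.63], [-2.58, 2.58]. Speed limits (rad/s): [2.79, 2.79, 3.14, 3.14, 3.14, 3.14].

### API

Orientations are given as a unit quaternion [w, x, y, z].
In Python, from plant import bot gives the robot as it stands. The module is installed in compiled form; this text tells all that it offers.
- The arm moves only by the tool carry_out, never from a script. Its argument "moves" is a list of rows, each an object with "delta_pos": the shift along the tool's x, y, z in m, a list of three; "turn": the turn, a rotation vector about the tool's x, y, z in rad, a list of three; "jaw": the finger opening in m, from 0 to 0.0854. A call has 1 to 20 rows; each row is the pose to reach, as a shift and turn from the pose commanded when the call began, along the tool's axes at that moment; what a row does not reach only later rows make up. A row lasts 1/12 s, in which the tool goes at most 41.7 mm and 7.16 degrees, less where a joint would pass 70% of its speed; a pose out of reach is approached as far as the arm can. A call with a gripper value outside its range is refused whole. The fingers move at their own pace and stop on an object; "force" is the grip in N (left out, the last holds). Time passes only in rows, so rows that repeat a pose let the fingers close. It gives the time, the measured TCP pose, the force, the opening and the grip force at its end, in the units of the state.
- bot.get_obs(): the state, without advancing time (a new reading comes with each control period).
- bot.grab_frame(name): name is "side" or "top"; returns a dict with "image" (384x512x3 uint8, red, green, blue), "fov_y" (degrees; the focal length in pixels is half the picture's height over the tangent of half this angle, whatever the lens; pixels are square), "cx", "cy" (the principal point, pixels), "pose" (4x4, takes a point from camera to world coordinates). Camera axes: x right, y down, z forward; pixel columns grow to the right and rows downward; lengths in m; the calibration is good to about 2 mm. A picture is of the moment at which its call begins. There is no depth.
- bot.job_done(): hands the job in; it is judged then, once.
The state is a dict: "clock": time; "joints": joint angles; "qd": joint speeds; "effort": joint torques, N m; "eef_pos": TCP position; "tool_rot": TCP orientation; "contact_force": force on the tool from outside, world axes, zero at the start; "moment": the same for the moment, N m; "finger_gap": opening from 0.0 (shut) to 1.0 (fully open); "finger_force": force on a finger pad.
Only numpy, scipy, OpenCV 4.12 (cv2) and the standard library are available. Lean on these libraries where they do the work, as an engineer would, in place of code of your own. Each camera call takes 0.05 s, during which the arm holds its last target. There are 200 camera calls.

### The job

Roll the slatted cover of the grey roll-top box open and put away every loose white glass shade, mouth up: nest the wide ones in the wide steel holder cup inside the box and the narrow ones in the narrow holder cup, one on another. Glass wedges and cracks, so lower each shade gently until it just rests in the one below; never drop it in or press it tight. Then roll the cover fully shut, and do not knock the two glass bulbs about.

Things in the scene. Friction and masses are not known exactly. Their poses are not given: they have to be found in the camera images.
- rollbox: Fixed grey roll-top box, 312 mm deep (x), 336 wide (y), 226 tall. Origin: centre of its underside; front is its -x side (to the robot). Inner floor 8 mm up, 320 mm wide inside, front sill 83 mm tall. Rear half (x > 0) roofed by a fixed shell; the front half is open from above once the cover is rolled back. Cover axis: along the box's y, 70 mm above the origin.
- cover (a joint): Angle (rad, about the box's +y) of the curved aluminium slatted cover, radius 150 mm about its axis: 0 = shut, grows as it rolls up and back over the top, stop at 1.55; above 1.3 is open. Starts shut or a little open, moves with 2 to 6 N at its handle and stays where it is left.
- cover_handle (a point): Middle of the cover's round handle bar, 10 mm thick, 100 mm long along the box's y, 37 mm off the cover. Runs on an arc: at cover angle a it lies 187*cos(34deg + a) mm in front (-x of the box) of the cover's axis and 187*sin(34deg + a) mm above it. Pinch or push it from above with upright fingers opened only some 35 mm, lest they strike the cover.
- wide_holder: Wide steel holder cup screwed to the floor in the box's front half, mouth up, left or right of the narrow one. Same shape as a wide shade: 70 mm tall, 61 mm across the outside of its mouth, 43 mm across its foot, 4 mm wall. Origin: centre of its underside, z up. The wide shades nest in it, one on another.
- narrow_holder: Narrow steel holder cup screwed to the floor in the box's front half, mouth up. Same shape as a narrow shade: 60 mm tall, 47 mm across the outside of its mouth, 31 mm across its foot, 4 mm wall. Origin: centre of its underside, z up. The narrow shades nest in it, one on another.
- wide_1: Wide white opal-glass shade, a tapered cup 70 mm tall, 61 mm across the outside of its mouth, 43 mm across its foot, 75 g. Origin: centre of its underside (narrow end), z up out of its mouth. Straight taper, 4 mm wall, heavy closed foot. Starts mouth up on the granite, left of the box; may be absent. Lightly nested in a shade or holder of its own size it rests 30 mm higher than that one, its top 30 mm standing clear.
- wide_2: Wide white opal-glass shade, a tapered cup 70 mm tall, 61 mm across the outside of its mouth, 43 mm across its foot, 75 g. Origin: centre of its underside (narrow end), z up out of its mouth. Straight taper, 4 mm wall, heavy closed foot. Starts mouth up on the granite, left of the box; may be absent. Lightly nested in a shade or holder of its own size it rests 30 mm higher than that one, its top 30 mm standing clear.
- narrow_1: Narrow white opal-glass shade, a tapered cup 60 mm tall, 47 mm across the outside of its mouth, 31 mm across its foot, 50 g. Origin: centre of its underside (narrow end), z up out of its mouth. Straight taper, 4 mm wall, heavy closed foot. Starts mouth up on the granite, left of the box; may be absent. Lightly nested in a shade or holder of its own size it rests 30 mm higher than that one, its top 30 mm standing clear.
- narrow_2: Narrow white opal-glass shade, a tapered cup 60 mm tall, 47 mm across the outside of its mouth, 31 mm across its foot, 50 g. Origin: centre of its underside (narrow end), z up out of its mouth. Straight taper, 4 mm wall, heavy closed foot. Starts mouth up on the granite, left of the box; may be absent. Lightly nested in a shade or holder of its own size it rests 30 mm higher than that one, its top 30 mm standing clear.
- bulb_1: Bystander: glass downlight bulb 50 mm across and 55 mm tall, standing face down. Origin under its centre.
- bulb_2: Bystander: second glass downlight bulb, as bulb_1.
There are look-alikes about, which are no part of the job. What is shaped like the wide_1 but purple or red is not meant.

How it is judged:
By the outcome, as a careful person would: the job done as asked, in the order asked, and still so for the second after the job is handed in, with the robot touching nothing.
Of wide_1, wide_2, narrow_1, narrow_2 only 3 to 4 are there at a start; the rules pass over those that are not, and their reading is None.
At some moment in a run one of wide_1, wide_2, narrow_1, narrow_2 may be knocked a few centimetres aside while the robot is not near it.
It also fails if it takes over 210 s, if anything falls off the work surface, if the arm or the gripper's body presses on something with over 40 N, if the wrist force passes 120 N, or if a joint passes its speed limit or range.

## Working session

There is one attempt and no reset: what is moved stays moved. The work goes in short steps, Python scripts to look and compute and a tool call to move; the robot and the scene stay as the last step left them, time stands still between calls to the robot, and variables do not carry over. Pictures are saved under pics/ and viewed, at most 16 in all, crops included, and the job is handed in when it is done.

Besides the shell and the picture viewer there is one more tool, called by a JSON object that holds its "api" and its "payload", one argument or row to a line. carry_out: Moves the arm, as the interface text tells. Its arguments: {"type":"object","properties":{"moves":{"type":"array"},"force":{"type":"number"}},"required":["moves"]}

```bash
mkdir -p pics
cat > h.py <<'E'
import numpy as np, cv2
from plant import bot
def grab(n):
    f=bot.grab_frame(n); f['K']=192/np.tan(np.radians(f['fov_y']/2)); return f
def ray(f,u,v):
    P=np.array(f['pose']); d=P[:3,:3]@np.array([(u-f['cx'])/f['K'],(v-f['cy'])/f['K'],1.]); return P[:3,3],d/np.linalg.norm(d)
def plane(f,u,v,z):
    o,d=ray(f,u,v); return o+d*(z-o[2])/d[2]
def proj(f,p):
    P=np.array(f['pose']); q=P[:3,:3].T@(np.array(p)-P[:3,3]); return f['K']*q[0]/q[2]+f['cx'],f['K']*q[1]/q[2]+f['cy']
def tri(f,a,g,b):
    o1,d1=ray(f,*a); o2,d2=ray(g,*b)
    s=np.linalg.lstsq(np.c_[d1,-d2],o2-o1,rcond=None)[0]
    p,q=o1+s[0]*d1,o2+s[1]*d2; return (p+q)/2,np.linalg.norm(p-q)
def save(f,n,s=1.5): cv2.imwrite('pics/'+n+'.png',cv2.resize(f['image'][:,:,::-1],None,fx=s,fy=s,interpolation=cv2.INTER_CUBIC))
E
python3 - <<'E'
from h import *
for n in('side','top'):
    f=grab(n); save(f,n+'0'); print(n,f['fov_y'],f['cx'],f['cy'],np.round(f['pose'],3).tolist())
o=bot.get_obs(); print({k:np.round(v,3) for k,v in o.items()})
E
```

```text
side 52.87920170736308 253.31704964692557 190.36511680986345 [[0.403, 0.862, -0.306, 0.914], [0.915, -0.377, 0.142, -0.055], [0.007, -0.338, -0.941, 1.229], [0.0, 0.0, 0.0, 1.0]]
top 57.488371977360444 259.1921567688156 190.31076509865926 [[-0.004, -0.988, 0.155, 0.467], [-1.0, 0.001, -0.018, 0.118], [0.018, -0.155, -0.988, 0.956], [0.0, 0.0, 0.0, 1.0]]
{'clock': np.float64(0.1), 'joints': array([-1.335,  0.218,  1.615,  0.   ,  1.311, -0.112]), 'qd': array([-0.002, -0.002, -0.004, -0.   , -0.001,  0.001]), 'effort': array([-1.0000e-03, -3.9808e+01, -3.0497e+01, -0.0000e+00,  4.0000e-03,
       -0.0000e+00]), 'eef_pos': array([ 0.213, -0.587,  0.23 ]), 'tool_rot': array([-0.001,  0.985,  0.173, -0.   ]), 'contact_force': array([-0.691,  0.33 ,  0.447]), 'moment': array([-0.005, -0.01 , -0.044]), 'finger_force': np.float64(0.0), 'finger_gap': np.float64(0.999)}
```

View pics/side0.png

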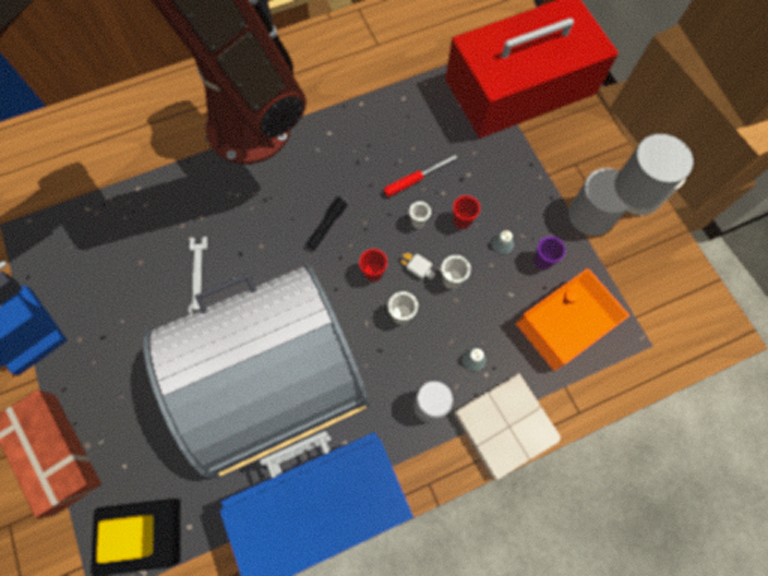

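View pics/top0.png

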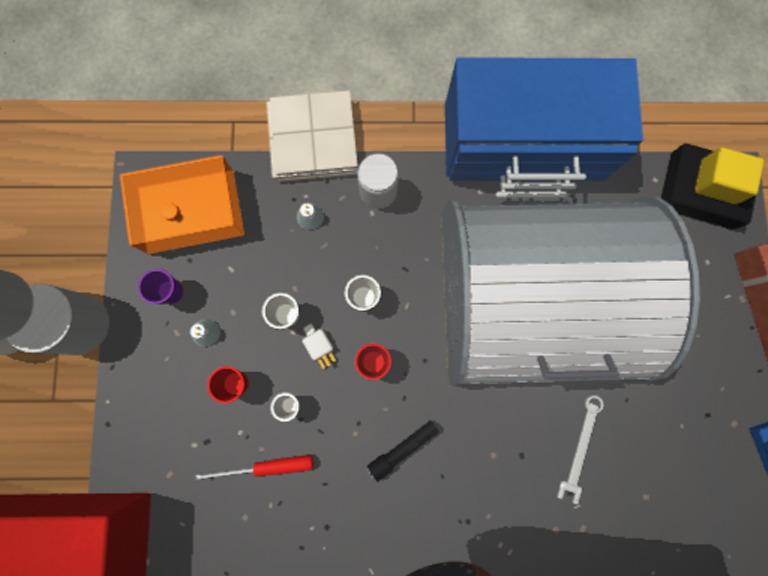

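Side view (1.5x): shades at about (420,213) narrow, (455,270) and (403,307) wide. Top view: (285,407) narrow, (281,310) and (362,293) wide. The cover looks nearly shut, with the dark handle bar at top (546–612,375) and side (195–250,~293). Next I'll measure the rims and handle.

```bash
cat >> h.py <<'E'
def rims(f,roi=None):
    hsv=cv2.cvtColor(f['image'],cv2.COLOR_RGB2HSV)
    m=((hsv[...,1]<60)&(hsv[...,2]>125)).astype(np.uint8)
    if roi: k=np.zeros_like(m); x0,y0,x1,y1=roi; k[y0:y1,x0:x1]=1; m*=k
    c,_=cv2.findContours(m,cv2.RETR_EXTERNAL,cv2.CHAIN_APPROX_NONE)
    return [cv2.fitEllipse(cv2.convexHull(x)) for x in c if cv2.contourArea(x)>60 and len(cv2.convexHull(x))>5]
E
python3 - <<'E'
from h import *
s,t=grab('side'),grab('top')
for n,f,r in(('s',s,(230,120,345,260)),('t',t,(95,150,270,290))):
    for e in rims(f,r): print(n,np.round(e[0],1),np.round(e[1],1),np.round(plane(f,*e[0],.065),3))
a=cv2.resize(t['image'][215:265,340:425],None,fx=8,fy=8,interpolation=cv2.INTER_CUBIC)
b=cv2.resize(s['image'][170:220,105:190],None,fx=8,fy=8,interpolation=cv2.INTER_CUBIC)
im=np.vstack([a,b])[:,:,::-1]; cv2.imwrite('pics/handle.png',cv2.resize(im,None,fx=.75,fy=.75))
E
```

```text
s [289.6 259.6] [12.  19.4] [0.781 0.132 0.065]
s [318.2 237.8] [ 9.7 14.2] [0.757 0.241 0.065]
s [268.4 203.5] [20.1 20.6] [0.595 0.147 0.065]
s [303.6 178.8] [18.9 20.9] [0.564 0.286 0.065]
s [280.  177.1] [13.3 19.5] [0.528 0.219 0.065]
s [279.6 140.6] [13.9 15.1] [0.408 0.273 0.065]
t [189.1 270.9] [19.2 20.1] [0.405 0.276 0.065]
t [210.5 228.3] [18.  24.2] [0.51  0.225 0.065]
t [131.3 221.3] [10.  14.5] [0.528 0.425 0.065]
t [186.2 206.7] [24.3 25.1] [0.565 0.288 0.065]
t [241.1 194.6] [24.2 24.4] [0.596 0.148 0.065]
```

View pics/handle.png

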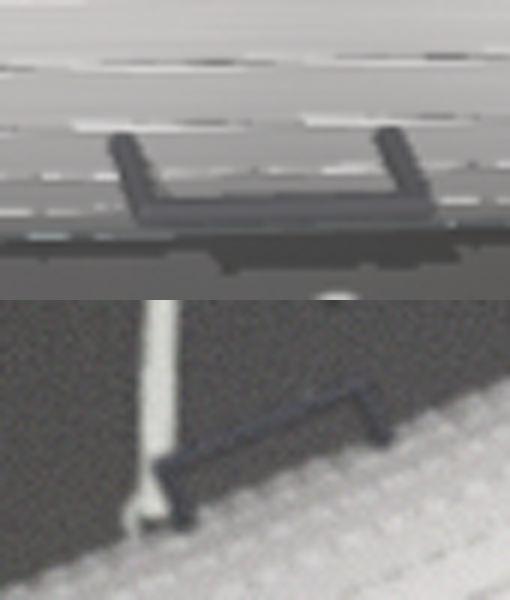

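The handle bar ends are at top (363.3,250.5), (412,249.8) and side (165.8,184), (131.7,197.5) in full-image pixels. I'll triangulate them and the rims.

Run:
```python
from h import *
s,t=grab('side'),grab('top')
L=tri(t,(363.3,250.5),s,(165.8,184)); R=tri(t,(412,249.8),s,(131.7,197.5)); print(L,R,(L[0]+R[0])/2, np.linalg.norm(L[0]-R[0]))
for a,b in(((186.2,206.7),(303.6,178.8)),((241.1,194.6),(268.4,203.5)),((189.1,270.9),(279.6,140.6))): print(tri(t,a,s,b))
# box outline: outermost end arcs in the top view
hsv=cv2.cvtColor(t['image'],cv2.COLOR_RGB2HSV); 
save(dict(image=t['image'][120:265,280:480]),'boxtop',4)
```

```text
(array([ 0.45529822, -0.12142282,  0.18668143]), np.float64(0.0020641764310891254)) (array([ 0.45727446, -0.22380504,  0.19371348]), np.float64(0.005082145103578691)) [ 0.45628634 -0.17261393  0.19019746] 0.10264245404813654
(array([0.56448899, 0.28669941, 0.06595411]), np.float64(0.001811286749747144))
(array([0.59529022, 0.14727725, 0.06629388]), np.float64(0.0016512379338656953))
(array([0.40400182, 0.27695263, 0.05521966]), np.float64(0.0019079522777980238))
```

View pics/boxtop.png

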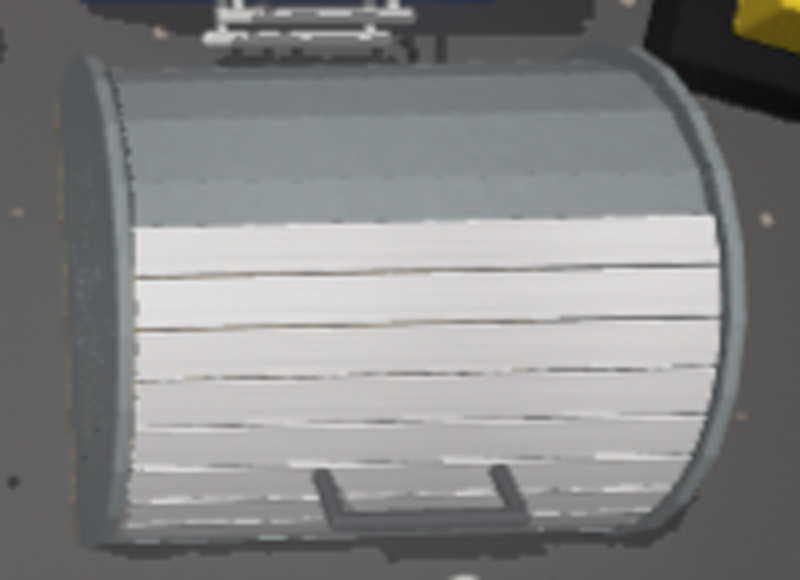

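The crop shows the shell's front edge running from (133,227) to (714,215), i.e. full-image (313.2,176.7) to (458.5,173.7). It lies above the cover axis, so it gives the box's yaw and origin.

Run:
```python
from h import *
t=grab('top')
a=plane(t,313.2,176.7,.224);b=plane(t,458.5,173.7,.224);print(a,b,np.degrees(np.arctan2(b[0]-a[0],-(b[1]-a[1]))),(a+b)/2)
l=plane(t,363.3,250.5,.19);r=plane(t,412,249.8,.19);print(l,r,np.degrees(np.arctan2(r[0]-l[0],-(r[1]-l[1]))))
```

```text
[ 0.61118442 -0.01098701  0.224     ] [ 0.61753784 -0.32516536  0.224     ] 1.1584966239849657 [ 0.61436113 -0.16807619  0.224     ]
[ 0.45484316 -0.1213293   0.19      ] [ 0.45586608 -0.22785086  0.19      ] 0.550191444822247
```

```bash
cat >> h.py <<'E'
from scipy.spatial.transform import Rotation as R
def st(): 
    o=bot.get_obs(); print('t %.2f'%o['clock'],'p',np.round(o['eef_pos'],4),'gap %.3f'%o['finger_gap'],'ff %.1f'%o['finger_force'],'F',np.round(o['contact_force'],1),'j',np.round(o['joints'],2)); return o
def go(*w):
    "waypoints (x,y,z,yaw deg of tool x) -> delta_pos, turn in the tool axes"
    o=st(); q=o['tool_rot']; T=R.from_quat(np.r_[q[1:],q[0]]); p=np.array(o['eef_pos'])
    print('yaw %.1f'%np.degrees(np.arctan2(*T.as_matrix()[1::-1,0])))
    for x,y,z,a in w:
        G=R.from_euler('z',a,degrees=True)*R.from_euler('x',180,degrees=True)
        d=T.inv().apply(np.array([x,y,z])-p)
        print((x,y,z,a),'->',np.round(d,4).tolist(),np.round((T.inv()*G).as_rotvec(),3).tolist(),'rows %.1f'%max(np.linalg.norm(d)/.0417,np.degrees((T.inv()*G).magnitude())/7.16))
E
python3 - <<'E'
from h import *
go((.456,-.173,.30,91),(.456,-.173,.22,91))
E
```

```text
t 0.35 p [ 0.213  -0.5874  0.231 ] gap 0.998 ff 0.0 F [-0.2  1.4 -0.7] j [-1.34  0.22  1.61  0.    1.31 -0.11]
yaw 19.9
(0.456, -0.173, 0.3, 91) -> [0.3697, -0.3068, -0.0688] [-0.0, -0.0, -1.24] rows 11.6
(0.456, -0.173, 0.22, 91) -> [0.3697, -0.3068, 0.0112] [-0.0, -0.0, -1.24] rows 11.5
```

{"api": "carry_out", "payload": {
  "moves": [
    {"delta_pos": [0.1,-0.08,-0.069],"turn": [0,0,-0.3],"jaw": 0.035},
    {"delta_pos": [0.37,-0.307,-0.069],"turn": [0,0,-1.24],"jaw": 0.035},
    {"delta_pos": [0.37,-0.307,-0.069],"turn": [0,0,-1.24],"jaw": 0.035},
    {"delta_pos": [0.37,-0.307,-0.069],"turn": [0,0,-1.24],"jaw": 0.035},
    {"delta_pos": [0.37,-0.307,-0.069],"turn": [0,0,-1.24],"jaw": 0.035},
    {"delta_pos": [0.37,-0.307,-0.069],"turn": [0,0,-1.24],"jaw": 0.035},
    {"delta_pos": [0.37,-0.307,-0.069],"turn": [0,0,-1.24],"jaw": 0.035},
    {"delta_pos": [0.37,-0.307,-0.069],"turn": [0,0,-1.24],"jaw": 0.035},
    {"delta_pos": [0.37,-0.307,-0.069],"turn": [0,0,-1.24],"jaw": 0.035},
    {"delta_pos": [0.37,-0.307,-0.069],"turn": [0,0,-1.24],"jaw": 0.035},
    {"delta_pos": [0.37,-0.307,-0.069],"turn": [0,0,-1.24],"jaw": 0.035},
    {"delta_pos": [0.37,-0.307,-0.069],"turn": [0,0,-1.24],"jaw": 0.035},
    {"delta_pos": [0.37,-0.307,-0.069],"turn": [0,0,-1.24],"jaw": 0.035},
    {"delta_pos": [0.37,-0.307,-0.069],"turn": [0,0,-1.24],"jaw": 0.035},
    {"delta_pos": [0.37,-0.307,-0.069],"turn": [0,0,-1.24],"jaw": 0.035}
  ],
  "force": 20
}}

```text
clock: 1.6
eef_pos: [0.456, -0.1731, 0.3002]
tool_rot: [0.0, 0.701, 0.713, -0.0]
contact_force: [0.2, -0.8, 0.4]
finger_gap: 0.412
finger_force: 0.0
```

{"api": "carry_out", "payload": {
  "moves": [
    {"delta_pos": [0,0,0.04],"turn": [0,0,0],"jaw": 0.035},
    {"delta_pos": [0,0,0.08],"turn": [0,0,0],"jaw": 0.035},
    {"delta_pos": [0,0,0.11],"turn": [0,0,0],"jaw": 0.035},
    {"delta_pos": [0,0,0.125],"turn": [0,0,0],"jaw": 0.035},
    {"delta_pos": [0,0,0.135],"turn": [0,0,0],"jaw": 0.035},
    {"delta_pos": [0,0,0.135],"turn": [0,0,0],"jaw": 0.035}
  ]
}}

```text
clock: 2.1
eef_pos: [0.4536, -0.1733, 0.1626]
tool_rot: [-0.003, 0.702, 0.712, -0.001]
contact_force: [-0.5, -0.5, 0.0]
finger_gap: 0.403
finger_force: 0.0
```

Run:
```python
from h import *
st(); s,t=grab('side'),grab('top')
a=cv2.resize(t['image'][205:275,330:430],(600,420),interpolation=cv2.INTER_CUBIC)
b=cv2.resize(s['image'][150:220,90:190],(600,420),interpolation=cv2.INTER_CUBIC)
cv2.imwrite('pics/h2.png',cv2.resize(np.vstack([a,b])[:,:,::-1],(428,600)))
```

```text
t 2.10 p [ 0.4536 -0.1733  0.1626] gap 0.403 ff 0.0 F [-0.5 -0.5  0. ] j [-0.51 -0.01  1.99 -0.    1.16 -0.52]
```

View pics/h2.png

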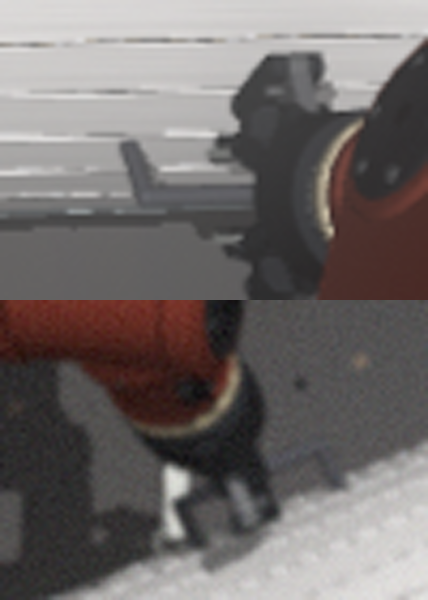

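The fingers straddle the bar at side crop (245,500), with no contact yet. I'll close on it.

{"api": "carry_out", "payload": {
  "moves": [
    {"delta_pos": [0,0,0],"turn": [0,0,0],"jaw": 0.0},
    {"delta_pos": [0,0,0],"turn": [0,0,0],"jaw": 0.0},
    {"delta_pos": [0,0,0],"turn": [0,0,0],"jaw": 0.0},
    {"delta_pos": [0,0,0],"turn": [0,0,0],"jaw": 0.0},
    {"delta_pos": [0,0,0],"turn": [0,0,0],"jaw": 0.0},
    {"delta_pos": [0,0,0],"turn": [0,0,0],"jaw": 0.0}
  ],
  "force": 20
}}

```text
clock: 2.7
eef_pos: [0.4561, -0.1739, 0.1669]
tool_rot: [0.001, 0.701, 0.713, -0.001]
contact_force: [-5.9, -2.0, 5.6]
finger_gap: 0.111
finger_force: 20.1
```

{"api": "carry_out", "payload": {
  "moves": [
    {"delta_pos": [0,0.004,-0.005],"turn": [0,0,0],"jaw": 0.0},
    {"delta_pos": [0,0.008,-0.01],"turn": [0,0,0],"jaw": 0.0},
    {"delta_pos": [0,0.0125,-0.015],"turn": [0,0,0],"jaw": 0.0},
    {"delta_pos": [0,0.017,-0.02],"turn": [0,0,0],"jaw": 0.0},
    {"delta_pos": [0,0.023,-0.025],"turn": [0,0,0],"jaw": 0.0},
    {"delta_pos": [0,0.029,-0.031],"turn": [0,0,0],"jaw": 0.0},
    {"delta_pos": [0,0.035,-0.036],"turn": [0,0,0],"jaw": 0.0},
    {"delta_pos": [0,0.042,-0.041],"turn": [0,0,0],"jaw": 0.0},
    {"delta_pos": [0,0.042,-0.041],"turn": [0,0,0],"jaw": 0.0}
  ]
}}

```text
clock: 3.45
eef_pos: [0.5002, -0.1729, 0.2063]
tool_rot: [0.002, 0.701, 0.713, 0.001]
contact_force: [4.0, -3.4, -5.2]
finger_gap: 0.113
finger_force: 20.0
```

Run:
```python
from h import *
st(); s,t=grab('side'),grab('top')
a=cv2.resize(t['image'][120:275,280:480],None,fx=3,fy=3,interpolation=cv2.INTER_CUBIC)
cv2.imwrite('pics/h3.png',a[:,:,::-1])
```

```text
t 3.45 p [ 0.5002 -0.1729  0.2063] gap 0.113 ff 20.0 F [ 4.  -3.4 -5.2] j [-0.47  0.03  1.87 -0.    1.24 -0.48]
```

View pics/h3.png

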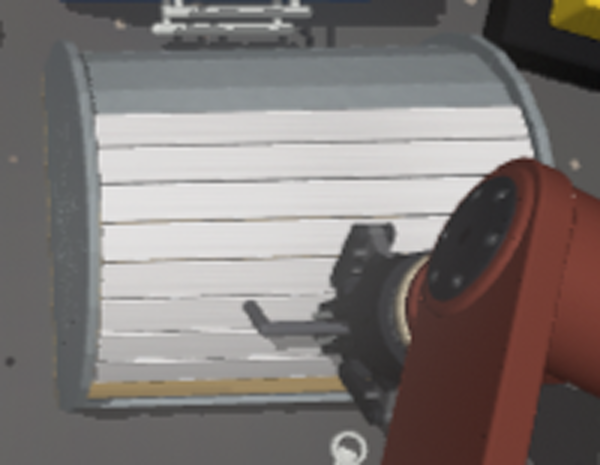

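The cover is rolling up, with its lower edge now above the sill at crop row ~385. I'll continue along the arc.

{"api": "carry_out", "payload": {
  "moves": [
    {"delta_pos": [0,0.014,-0.009],"turn": [0,0,0],"jaw": 0.0},
    {"delta_pos": [0,0.028,-0.016],"turn": [0,0,0],"jaw": 0.0},
    {"delta_pos": [0,0.043,-0.0225],"turn": [0,0,0],"jaw": 0.0},
    {"delta_pos": [0,0.059,-0.027],"turn": [0,0,0],"jaw": 0.0},
    {"delta_pos": [0,0.075,-0.031],"turn": [0,0,0],"jaw": 0.0},
    {"delta_pos": [0,0.091,-0.033],"turn": [0,0,0],"jaw": 0.0},
    {"delta_pos": [0,0.107,-0.034],"turn": [0,0,0],"jaw": 0.0},
    {"delta_pos": [0,0.124,-0.033],"turn": [0,0,0],"jaw": 0.0},
    {"delta_pos": [0,0.14,-0.031],"turn": [0,0,0],"jaw": 0.0},
    {"delta_pos": [0,0.156,-0.0275],"turn": [0,0,0],"jaw": 0.0},
    {"delta_pos": [0,0.171,-0.0225],"turn": [0,0,0],"jaw": 0.0},
    {"delta_pos": [0,0.186,-0.016],"turn": [0,0,0],"jaw": 0.0},
    {"delta_pos": [0,0.192,-0.013],"turn": [0,0,0],"jaw": 0.0},
    {"delta_pos": [0,0.192,-0.013],"turn": [0,0,0],"jaw": 0.0}
  ]
}}

```text
clock: 4.72
eef_pos: [0.6895, -0.169, 0.2159]
tool_rot: [-0.002, 0.701, 0.713, -0.001]
contact_force: [-1.0, -4.4, -10.0]
finger_gap: 0.109
finger_force: 19.4
```

{"api": "carry_out", "payload": {
  "moves": [
    {"delta_pos": [0,0,0],"turn": [0,0,0],"jaw": 0.035},
    {"delta_pos": [0,0,0],"turn": [0,0,0],"jaw": 0.035},
    {"delta_pos": [0,0,0],"turn": [0,0,0],"jaw": 0.035},
    {"delta_pos": [0,0,0],"turn": [0,0,0],"jaw": 0.035},
    {"delta_pos": [0,0,-0.03],"turn": [0,0,0],"jaw": 0.035},
    {"delta_pos": [0,0,-0.06],"turn": [0,0,0],"jaw": 0.035},
    {"delta_pos": [0,0,-0.1],"turn": [0,0,0],"jaw": 0.035},
    {"delta_pos": [0.1,-0.04,-0.1],"turn": [0,0,0],"jaw": 0.035},
    {"delta_pos": [0.31,-0.2,-0.1],"turn": [0,0,0],"jaw": 0.085},
    {"delta_pos": [0.31,-0.2,-0.1],"turn": [0,0,0],"jaw": 0.085},
    {"delta_pos": [0.31,-0.2,-0.1],"turn": [0,0,0],"jaw": 0.085},
    {"delta_pos": [0.31,-0.2,-0.1],"turn": [0,0,0],"jaw": 0.085},
    {"delta_pos": [0.31,-0.2,-0.1],"turn": [0,0,0],"jaw": 0.085},
    {"delta_pos": [0.31,-0.2,-0.1],"turn": [0,0,0],"jaw": 0.085},
    {"delta_pos": [0.31,-0.2,-0.1],"turn": [0,0,0],"jaw": 0.085},
    {"delta_pos": [0.31,-0.2,-0.1],"turn": [0,0,0],"jaw": 0.085},
    {"delta_pos": [0.31,-0.2,-0.1],"turn": [0,0,0],"jaw": 0.085}
  ]
}}

```text
clock: 6.13
eef_pos: [0.4816, 0.1428, 0.3212]
tool_rot: [-0.001, 0.699, 0.715, 0.002]
contact_force: [1.2, 0.4, -0.5]
finger_gap: 0.995
finger_force: 0.0
```

Run:
```python
from h import *
st(); s,t=grab('side'),grab('top')
a=cv2.resize(t['image'][115:285,90:490],None,fx=2,fy=2,interpolation=cv2.INTER_CUBIC)
b=cv2.resize(s['image'][130:260,90:350],None,fx=2,fy=2,interpolation=cv2.INTER_CUBIC)
b=cv2.copyMakeBorder(b,0,0,0,a.shape[1]-b.shape[1],cv2.BORDER_CONSTANT)
cv2.imwrite('pics/open.png',np.vstack([a,b])[:,:,::-1])
```

```text
t 6.13 p [0.4816 0.1428 0.3212] gap 0.995 ff 0.0 F [ 1.2  0.4 -0.5] j [ 0.15 -0.11  1.79  0.    1.46  0.12]
```

View pics/open.png

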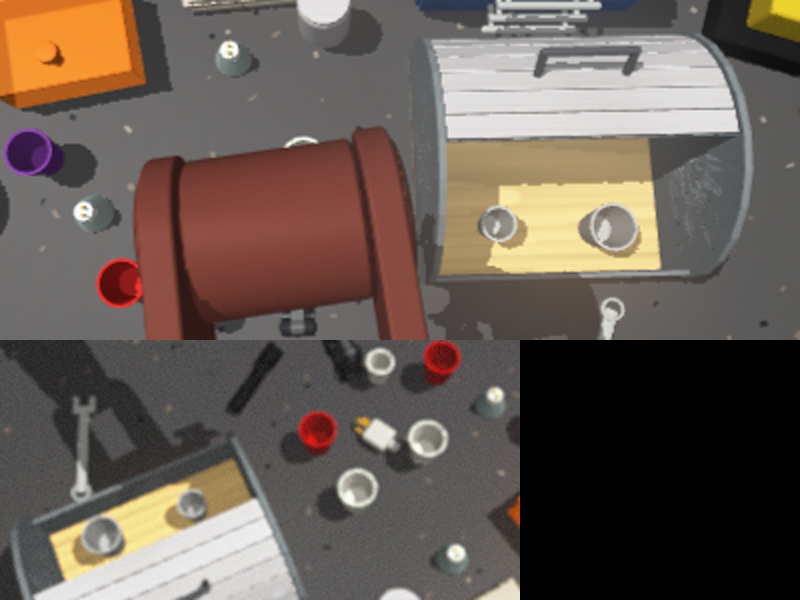

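The cover is open. Holder rims (full-image pixels): top narrow (339.5,226.8), wide (396.8,229). Side narrow (186,211.8), wide (141,228). The loose shades haven't moved.

Run:
```python
from h import *
s,t=grab('side'),grab('top')
for n,a,b,h in(('n',(339.5,226.8),(186,211.8),.068),('w',(396.8,229),(141,228),.078)): print(n,tri(t,a,s,b),plane(t,*a,h),plane(s,*b,h))
for n,f,r in(('s',s,(230,120,345,260)),):
    for e in rims(f,r): print(n,np.round(e[0],1),np.round(e[1],1),np.round(plane(f,*e[0],.07),3))
go((.595,.1475,.20,91),(.595,.1475,.046,91))
```

```text
n (array([ 0.51336638, -0.10266126,  0.05960792]), np.float64(0.002515894589340822)) [ 0.51237629 -0.10173644  0.068     ] [ 0.51689612 -0.10122342  0.068     ]
w (array([ 0.50735007, -0.24836845,  0.06287207]), np.float64(0.0032405795343673077)) [ 0.50588568 -0.24364745  0.078     ] [ 0.51360951 -0.24448702  0.078     ]
s [290.4 261.3] [15.3 21.5] [0.788 0.131 0.07 ]
s [318.2 237.8] [ 9.7 14.2] [0.757 0.24  0.07 ]
s [268.3 203.5] [20.  20.8] [0.596 0.146 0.07 ]
s [303.5 178.8] [19.  20.9] [0.566 0.284 0.07 ]
s [279.8 176.9] [13.2 20. ] [0.529 0.217 0.07 ]
s [338.4 158.9] [ 9.2 13.5] [0.548 0.421 0.07 ]
s [279.6 140.6] [13.9 15.1] [0.41  0.272 0.07 ]
t 6.33 p [0.4856 0.1374 0.3204] gap 0.993 ff 0.0 F [ 0.9  0.1 -0.1] j [ 0.14 -0.11  1.79 -0.    1.46  0.12]
yaw 91.0
(0.595, 0.1475, 0.2, 91) -> [0.0082, 0.1093, 0.1207] [0.002, -0.0, -0.001] rows 3.9
(0.595, 0.1475, 0.046, 91) -> [0.0082, 0.1089, 0.2747] [0.002, -0.0, -0.001] rows 7.1
```

Run:
```python
from h import *
go((.595,.1475,.20,1),(.595,.1475,.046,1))
```

```text
t 6.33 p [0.4856 0.1374 0.3204] gap 0.993 ff 0.0 F [ 0.9  0.1 -0.1] j [ 0.14 -0.11  1.79 -0.    1.46  0.12]
yaw 91.0
(0.595, 0.1475, 0.2, 1) -> [0.0082, 0.1093, 0.1207] [0.002, -0.002, 1.57] rows 12.6
(0.595, 0.1475, 0.046, 1) -> [0.0082, 0.1089, 0.2747] [0.002, -0.002, 1.57] rows 12.6
```

{"api": "carry_out", "payload": {
  "moves": [
    {"delta_pos": [0.002,0.03,0.02],"turn": [0,0,0.12],"jaw": 0.085},
    {"delta_pos": [0.004,0.06,0.05],"turn": [0,0,0.25],"jaw": 0.085},
    {"delta_pos": [0.008,0.09,0.08],"turn": [0,0,0.37],"jaw": 0.085},
    {"delta_pos": [0.008,0.109,0.12],"turn": [0,0,0.5],"jaw": 0.085},
    {"delta_pos": [0.008,0.109,0.12],"turn": [0,0,1.57],"jaw": 0.085},
    {"delta_pos": [0.008,0.109,0.12],"turn": [0,0,1.57],"jaw": 0.085},
    {"delta_pos": [0.008,0.109,0.12],"turn": [0,0,1.57],"jaw": 0.085},
    {"delta_pos": [0.008,0.109,0.12],"turn": [0,0,1.57],"jaw": 0.085},
    {"delta_pos": [0.008,0.109,0.12],"turn": [0,0,1.57],"jaw": 0.085},
    {"delta_pos": [0.008,0.109,0.12],"turn": [0,0,1.57],"jaw": 0.085},
    {"delta_pos": [0.008,0.109,0.12],"turn": [0,0,1.57],"jaw": 0.085},
    {"delta_pos": [0.008,0.109,0.12],"turn": [0,0,1.57],"jaw": 0.085},
    {"delta_pos": [0.008,0.109,0.12],"turn": [0,0,1.57],"jaw": 0.085},
    {"delta_pos": [0.008,0.109,0.12],"turn": [0,0,1.57],"jaw": 0.085},
    {"delta_pos": [0.008,0.109,0.12],"turn": [0,0,1.57],"jaw": 0.085}
  ]
}}

```text
clock: 7.58
eef_pos: [0.5947, 0.1462, 0.1992]
tool_rot: [0.0, 1.0, 0.009, 0.0]
contact_force: [1.1, 0.5, -0.1]
finger_gap: 0.996
finger_force: 0.0
```

Run:
```python
from h import *
go((.595,.1475,.12,1),(.595,.1475,.046,1))
s,t=grab('side'),grab('top')
a=cv2.resize(t['image'][185:265,310:440],None,fx=6,fy=6,interpolation=cv2.INTER_CUBIC)
b=cv2.resize(s['image'][175:255,100:230],None,fx=6,fy=6,interpolation=cv2.INTER_CUBIC)
cv2.imwrite('pics/hold.png',cv2.resize(np.vstack([a,b])[:,:,::-1],None,fx=.625,fy=.625,interpolation=cv2.INTER_AREA))
```

```text
t 7.58 p [0.5947 0.1462 0.1992] gap 0.996 ff 0.0 F [ 1.1  0.5 -0.1] j [ 0.13  0.22  1.67 -0.    1.25  1.68]
yaw 1.0
(0.595, 0.1475, 0.12, 1) -> [0.0003, -0.0013, 0.0792] [0.0, -0.0, 0.0] rows 1.9
(0.595, 0.1475, 0.046, 1) -> [0.0003, -0.0013, 0.1532] [0.0, -0.0, 0.0] rows 3.7
```

View pics/hold.png

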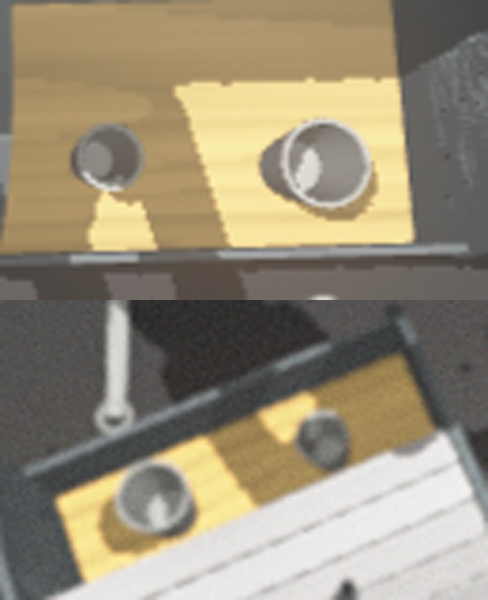

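Top crop: wide holder rim at (327.5,163.5), narrow at (110,157). Side crop: wide (154,496), narrow (323,437). That puts the wide holder near (0.509,-0.2445) and the narrow near (0.514,-0.1015). Now grasp wide B.

{"api": "carry_out", "payload": {
  "moves": [
    {"delta_pos": [0,-0.001,0.04],"turn": [0,0,0],"jaw": 0.085},
    {"delta_pos": [0,-0.001,0.075],"turn": [0,0,0],"jaw": 0.085},
    {"delta_pos": [0,-0.001,0.11],"turn": [0,0,0],"jaw": 0.085},
    {"delta_pos": [0,-0.001,0.135],"turn": [0,0,0],"jaw": 0.085},
    {"delta_pos": [0,-0.001,0.153],"turn": [0,0,0],"jaw": 0.085},
    {"delta_pos": [0,-0.001,0.153],"turn": [0,0,0],"jaw": 0.085},
    {"delta_pos": [0,-0.001,0.153],"turn": [0,0,0],"jaw": 0.05},
    {"delta_pos": [0,-0.001,0.153],"turn": [0,0,0],"jaw": 0.05},
    {"delta_pos": [0,-0.001,0.153],"turn": [0,0,0],"jaw": 0.05},
    {"delta_pos": [0,-0.001,0.153],"turn": [0,0,0],"jaw": 0.05},
    {"delta_pos": [0,-0.001,0.153],"turn": [0,0,0],"jaw": 0.05},
    {"delta_pos": [0,-0.001,0.153],"turn": [0,0,0],"jaw": 0.05}
  ],
  "force": 20
}}

```text
clock: 8.68
eef_pos: [0.5958, 0.1487, 0.0486]
tool_rot: [-0.0, 1.0, 0.009, 0.002]
contact_force: [-0.4, -0.7, 5.3]
finger_gap: 0.672
finger_force: 21.9
```

{"api": "carry_out", "payload": {
  "moves": [
    {"delta_pos": [0,0,-0.01],"turn": [0,0,0],"jaw": 0.05},
    {"delta_pos": [0,0,-0.03],"turn": [0,0,0],"jaw": 0.05},
    {"delta_pos": [0,0,-0.06],"turn": [0,0,0],"jaw": 0.05},
    {"delta_pos": [0,0,-0.1],"turn": [0,0,0],"jaw": 0.05},
    {"delta_pos": [0,0,-0.14],"turn": [0,0,0],"jaw": 0.05},
    {"delta_pos": [0,0,-0.18],"turn": [0,0,0],"jaw": 0.05},
    {"delta_pos": [0,0,-0.22],"turn": [0,0,0],"jaw": 0.05},
    {"delta_pos": [0,0,-0.22],"turn": [0,0,0],"jaw": 0.05}
  ]
}}

```text
clock: 9.35
eef_pos: [0.5986, 0.1494, 0.2782]
tool_rot: [-0.001, 1.0, 0.009, 0.009]
contact_force: [2.3, 0.3, 1.4]
finger_gap: 0.671
finger_force: 21.8
```

Run:
```python
from h import *
go((.509,-.2445,.265,1),(.509,-.2445,.17,1))
s,t=grab('side'),grab('top')
for e in rims(s,(230,120,345,260)): print(np.round(e[0],1),np.round(e[1],1),np.round(plane(s,*e[0],.07),3))
save(dict(image=s['image'][100:260,190:380]),'held',3)
```

```text
t 9.35 p [0.5986 0.1494 0.2782] gap 0.671 ff 21.8 F [2.3 0.3 1.4] j [0.13 0.15 1.6  0.   1.37 1.68]
yaw 1.0
(0.509, -0.2445, 0.265, 1) -> [-0.0969, 0.3922, 0.0106] [-0.002, -0.018, 0.001] rows 9.7
(0.509, -0.2445, 0.17, 1) -> [-0.0986, 0.3925, 0.1055] [-0.002, -0.018, 0.001] rows 10.0
[290.4 260.5] [13.9 21.4] [0.786 0.132 0.07 ]
[318.2 237.9] [ 9.7 14.3] [0.757 0.24  0.07 ]
[246.2 262.7] [ 8.  14.8] [0.738 0.008 0.07 ]
[276.9 181.4] [14.  23.6] [0.539 0.202 0.07 ]
[303.6 178.9] [19. 21.] [0.566 0.284 0.07 ]
[338.2 159.2] [ 9.2 13.7] [0.549 0.42  0.07 ]
```

View pics/held.png

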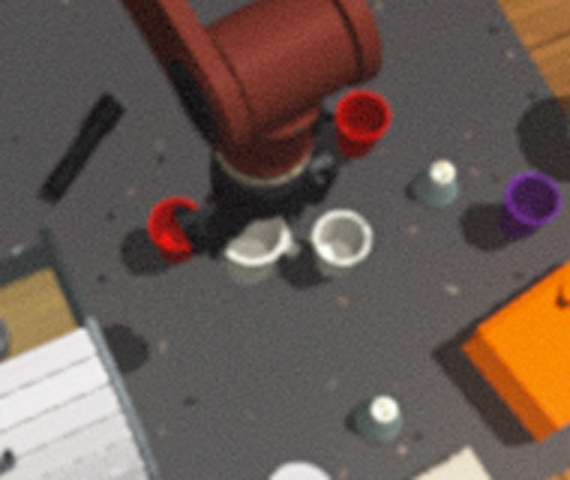

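Wide B hangs upright in the fingers at crop (258,245). I'll carry it over the wide holder.

{"api": "carry_out", "payload": {
  "moves": [
    {"delta_pos": [-0.02,0.02,-0.03],"turn": [0,0,0],"jaw": 0.05},
    {"delta_pos": [-0.05,0.06,-0.045],"turn": [0,0,0],"jaw": 0.05},
    {"delta_pos": [-0.093,0.1,-0.045],"turn": [0,0,0],"jaw": 0.05},
    {"delta_pos": [-0.093,0.135,-0.045],"turn": [0,0,0],"jaw": 0.05},
    {"delta_pos": [-0.093,0.17,-0.045],"turn": [0,0,0],"jaw": 0.05},
    {"delta_pos": [-0.093,0.205,-0.045],"turn": [0,0,0],"jaw": 0.05},
    {"delta_pos": [-0.093,0.24,-0.045],"turn": [0,0,0],"jaw": 0.05},
    {"delta_pos": [-0.093,0.275,-0.045],"turn": [0,0,0],"jaw": 0.05},
    {"delta_pos": [-0.093,0.31,-0.045],"turn": [0,0,0],"jaw": 0.05},
    {"delta_pos": [-0.093,0.34,-0.04],"turn": [0,0,0],"jaw": 0.05},
    {"delta_pos": [-0.093,0.365,-0.03],"turn": [0,0,0],"jaw": 0.05},
    {"delta_pos": [-0.093,0.382,-0.01],"turn": [0,0,0],"jaw": 0.05},
    {"delta_pos": [-0.093,0.39,0.02],"turn": [0,0,0],"jaw": 0.05},
    {"delta_pos": [-0.093,0.39,0.06],"turn": [0,0,0],"jaw": 0.05},
    {"delta_pos": [-0.093,0.39,0.09],"turn": [0,0,0],"jaw": 0.05},
    {"delta_pos": [-0.093,0.39,0.11],"turn": [0,0,0],"jaw": 0.05},
    {"delta_pos": [-0.093,0.39,0.11],"turn": [0,0,0],"jaw": 0.05},
    {"delta_pos": [-0.093,0.39,0.11],"turn": [0,0,0],"jaw": 0.05},
    {"delta_pos": [-0.093,0.39,0.11],"turn": [0,0,0],"jaw": 0.05},
    {"delta_pos": [-0.093,0.39,0.11],"turn": [0,0,0],"jaw": 0.05}
  ]
}}

```text
clock: 11.12
eef_pos: [0.509, -0.2437, 0.1583]
tool_rot: [0.001, 1.0, 0.009, 0.001]
contact_force: [-0.3, -0.1, 0.1]
finger_gap: 0.674
finger_force: 22.0
```

Run:
```python
from h import *
go((.509,-.2445,.14,1))
s,t=grab('side'),grab('top')
a=cv2.resize(t['image'][165:265,320:450],None,fx=5,fy=5,interpolation=cv2.INTER_CUBIC)
b=cv2.resize(s['image'][155:255,90:220],None,fx=5,fy=5,interpolation=cv2.INTER_CUBIC)
cv2.imwrite('pics/hov.png',cv2.resize(np.vstack([a,b])[:,:,::-1],None,fx=.6,fy=.6,interpolation=cv2.INTER_AREA))
```

```text
t 11.12 p [ 0.509  -0.2437  0.1583] gap 0.674 ff 22.0 F [-0.3 -0.1  0.1] j [-0.57  0.16  1.82  0.    1.15  0.98]
yaw 1.0
(0.509, -0.2445, 0.14, 1) -> [-0.0001, 0.0007, 0.0183] [0.002, -0.003, 0.001] rows 0.4
```

View pics/hov.png

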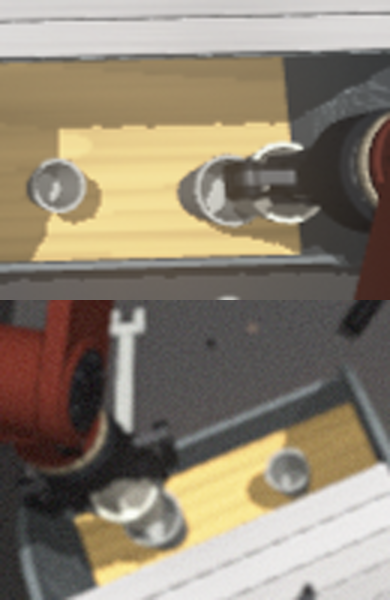

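The shade hovers at top crop (289,183) and the holder rim at (228,190). In the side crop the shade is at (125,490) and the holder at about (155,515). I'll compare these with the projections.

Run:
```python
from h import *
s,t=grab('side'),grab('top')
print('top: shade',proj(t,(.509,-.2437,.179)),'holder',proj(t,(.509,-.2445,.078)))
print('side: shade',proj(s,(.509,-.2437,.179)),'holder',proj(s,(.509,-.2445,.078)))
for n,f in(('t',t),('s',s)):
  for p in((.509,-.2437,.179),(.509,-.2445,.078)):
    uv=np.array([proj(f,np.array(p)+np.array([.0305*np.cos(a),.0305*np.sin(a),0])) for a in np.linspace(0,6.28,40)])
    o=(320,165) if n=='t' else (90,155)
    q=(uv-o)*3+(0,0 if n=='t' else 300); print(n,p,'crop bounds x',np.round([q[:,0].min(),q[:,0].max()]),'y',np.round([q[:,1].min(),q[:,1].max()]))
```

```text
top: shade (np.float64(415.1266174850523), np.float64(225.53075389461594)) holder (np.float64(397.0560368751808), np.float64(227.75401993266655))
side: shade (np.float64(131.15691203790684), np.float64(217.59012848633205)) holder (np.float64(140.5223152800264), np.float64(226.6560947264423))
t (0.509, -0.2437, 0.179) crop bounds x [245. 326.] y [141. 223.]
t (0.509, -0.2445, 0.078) crop bounds x [195. 267.] y [152. 225.]
s (0.509, -0.2437, 0.179) crop bounds x [ 91. 156.] y [457. 519.]
s (0.509, -0.2445, 0.078) crop bounds x [121. 182.] y [486. 544.]
```

{"api": "carry_out", "payload": {
  "moves": [
    {"delta_pos": [0,0,0.015],"turn": [0,0,0],"jaw": 0.05},
    {"delta_pos": [0,0,0.025],"turn": [0,0,0],"jaw": 0.05},
    {"delta_pos": [0,0,0.033],"turn": [0,0,0],"jaw": 0.05},
    {"delta_pos": [0,0,0.039],"turn": [0,0,0],"jaw": 0.05},
    {"delta_pos": [0,0,0.045],"turn": [0,0,0],"jaw": 0.05},
    {"delta_pos": [0,0,0.05],"turn": [0,0,0],"jaw": 0.05},
    {"delta_pos": [0,0,0.055],"turn": [0,0,0],"jaw": 0.05},
    {"delta_pos": [0,0,0.055],"turn": [0,0,0],"jaw": 0.05}
  ]
}}

```text
clock: 11.98
eef_pos: [0.5071, -0.2427, 0.1]
tool_rot: [-0.001, 1.0, 0.009, -0.001]
contact_force: [0.0, 0.5, -1.1]
finger_gap: 0.672
finger_force: 22.0
```

{"api": "carry_out", "payload": {
  "moves": [
    {"delta_pos": [0,0,0.003],"turn": [0,0,0],"jaw": 0.05},
    {"delta_pos": [0,0,0.006],"turn": [0,0,0],"jaw": 0.05},
    {"delta_pos": [0,0,0.009],"turn": [0,0,0],"jaw": 0.05},
    {"delta_pos": [0,0,0.012],"turn": [0,0,0],"jaw": 0.05},
    {"delta_pos": [0,0,0.012],"turn": [0,0,0],"jaw": 0.05},
    {"delta_pos": [0,0,0.012],"turn": [0,0,0],"jaw": 0.05},
    {"delta_pos": [0,0,0.012],"turn": [0,0,0],"jaw": 0.05},
    {"delta_pos": [0,0,0.012],"turn": [0,0,0],"jaw": 0.05}
  ]
}}

```text
clock: 12.65
eef_pos: [0.5077, -0.2429, 0.0893]
tool_rot: [-0.0, 1.0, 0.009, -0.0]
contact_force: [-0.3, 1.2, -1.7]
finger_gap: 0.676
finger_force: 21.9
```

{"api": "carry_out", "payload": {
  "moves": [
    {"delta_pos": [0,0,0.001],"turn": [0,0,0],"jaw": 0.05},
    {"delta_pos": [0,0,0.001],"turn": [0,0,0],"jaw": 0.05},
    {"delta_pos": [0,0,0.002],"turn": [0,0,0],"jaw": 0.05},
    {"delta_pos": [0,0,0.002],"turn": [0,0,0],"jaw": 0.05},
    {"delta_pos": [0,0,0.002],"turn": [0,0,0],"jaw": 0.05},
    {"delta_pos": [0,0,0.002],"turn": [0,0,0],"jaw": 0.05}
  ]
}}

```text
clock: 13.15
eef_pos: [0.5079, -0.2429, 0.0875]
tool_rot: [-0.0, 1.0, 0.009, 0.0]
contact_force: [0.6, 3.5, 1.4]
finger_gap: 0.677
finger_force: 22.1
```

{"api": "carry_out", "payload": {
  "moves": [
    {"delta_pos": [0,0,0.0005],"turn": [0,0,0],"jaw": 0.05},
    {"delta_pos": [0,0,0.001],"turn": [0,0,0],"jaw": 0.05},
    {"delta_pos": [0,0,0.001],"turn": [0,0,0],"jaw": 0.05},
    {"delta_pos": [0,0,0.001],"turn": [0,0,0],"jaw": 0.05}
  ]
}}

```text
clock: 13.48
eef_pos: [0.5078, -0.2428, 0.0864]
tool_rot: [-0.0, 1.0, 0.009, 0.0]
contact_force: [-0.7, 4.9, 2.5]
finger_gap: 0.677
finger_force: 22.1
```

{"api": "carry_out", "payload": {
  "moves": [
    {"delta_pos": [0,-0.0005,0],"turn": [0,0,0],"jaw": 0.05},
    {"delta_pos": [0,-0.001,0],"turn": [0,0,0],"jaw": 0.05},
    {"delta_pos": [0,-0.0015,0],"turn": [0,0,0],"jaw": 0.05},
    {"delta_pos": [0,-0.0015,0],"turn": [0,0,0],"jaw": 0.05},
    {"delta_pos": [0,-0.0015,0],"turn": [0,0,0],"jaw": 0.05}
  ]
}}

```text
clock: 13.9
eef_pos: [0.5078, -0.2423, 0.0863]
tool_rot: [0.001, 1.0, 0.009, 0.0]
contact_force: [-0.1, 0.2, 0.3]
finger_gap: 0.671
finger_force: 22.0
```

{"api": "carry_out", "payload": {
  "moves": [
    {"delta_pos": [0,0,0.0005],"turn": [0,0,0],"jaw": 0.05},
    {"delta_pos": [0,0,0.001],"turn": [0,0,0],"jaw": 0.05},
    {"delta_pos": [0,0,0.001],"turn": [0,0,0],"jaw": 0.05},
    {"delta_pos": [0,0,0.001],"turn": [0,0,0],"jaw": 0.05}
  ]
}}

```text
clock: 14.23
eef_pos: [0.5081, -0.2423, 0.0857]
tool_rot: [0.001, 1.0, 0.009, 0.0]
contact_force: [0.5, -1.1, 1.7]
finger_gap: 0.675
finger_force: 22.1
```

{"api": "carry_out", "payload": {
  "moves": [
    {"delta_pos": [0,0,0],"turn": [0,0,0],"jaw": 0.06},
    {"delta_pos": [0,0,0],"turn": [0,0,0],"jaw": 0.065},
    {"delta_pos": [0,0,0],"turn": [0,0,0],"jaw": 0.075},
    {"delta_pos": [0,0,0],"turn": [0,0,0],"jaw": 0.08},
    {"delta_pos": [0,0,0],"turn": [0,0,0],"jaw": 0.08},
    {"delta_pos": [0,0,-0.02],"turn": [0,0,0],"jaw": 0.08},
    {"delta_pos": [0,0,-0.05],"turn": [0,0,0],"jaw": 0.085},
    {"delta_pos": [0,0,-0.09],"turn": [0,0,0],"jaw": 0.085},
    {"delta_pos": [0,0,-0.13],"turn": [0,0,0],"jaw": 0.085},
    {"delta_pos": [0,0,-0.17],"turn": [0,0,0],"jaw": 0.085},
    {"delta_pos": [0,0,-0.18],"turn": [0,0,0],"jaw": 0.085},
    {"delta_pos": [0,0,-0.18],"turn": [0,0,0],"jaw": 0.085},
    {"delta_pos": [0,0,-0.18],"turn": [0,0,0],"jaw": 0.085}
  ]
}}

```text
clock: 15.32
eef_pos: [0.5078, -0.2415, 0.2654]
tool_rot: [0.0, 1.0, 0.009, 0.0]
contact_force: [-0.9, -0.4, -0.5]
finger_gap: 0.999
finger_force: 0.0
```

Run:
```python
from h import *
s,t=grab('side'),grab('top')
for n,f,r in(('s',s,(230,110,345,260)),('t',t,(95,150,270,290)),('tb',t,(330,190,430,250)),('sb',s,(110,180,210,250))):
    for e in rims(f,r):print(n,np.round(e[0],1),np.round(e[1],1),np.round(plane(f,*e[0],.108 if 'b' in n else .068),3))
go((.5645,.286,.2,1),(.5645,.286,.046,1))
```

```text
s [290.4 261.3] [15.3 21.5] [0.787 0.131 0.068]
s [318.2 237.8] [ 9.7 14.1] [0.757 0.24  0.068]
s [-302.  -506.5] [ 102.1 1875.8] [-7.383 -1.729  0.068]
s [303.6 178.8] [18.9 20.9] [0.565 0.285 0.068]
s [280.2 176.9] [14.  19.3] [0.529 0.219 0.068]
s [279.6 140.6] [13.9 15.1] [0.409 0.272 0.068]
t [189.1 270.9] [19.2 20.1] [0.405 0.276 0.068]
t [210.5 228.3] [18.  24.2] [0.51  0.225 0.068]
t [131.2 221.3] [10.  14.6] [0.528 0.424 0.068]
t [186.2 206.7] [24.3 25.1] [0.565 0.287 0.068]
tb [339.1 226.4] [17.8 18.2] [ 0.511 -0.091  0.108]
tb [398.7 227.8] [25.2 29.7] [ 0.507 -0.236  0.108]
sb [139.2 225.2] [21.7 24.6] [ 0.514 -0.242  0.108]
sb [222.5 203.5] [12.  25.9] [0.551 0.011 0.108]
sb [185.3 211.4] [13.9 15. ] [ 0.529 -0.101  0.108]
sb [151.5 197.8] [17.2 98. ] [ 0.447 -0.18   0.108]
t 15.42 p [ 0.5063 -0.2406  0.2623] gap 0.997 ff 0.0 F [ 0.3  0.6 -0.3] j [-0.57  0.06  1.73  0.    1.36  0.98]
yaw 1.0
(0.5645, 0.286, 0.2, 1) -> [0.0678, -0.5253, 0.0635] [-0.003, 0.004, 0.0] rows 12.8
(0.5645, 0.286, 0.046, 1) -> [0.0685, -0.5249, 0.2175] [-0.003, 0.004, 0.0] rows 13.7
```

{"api": "carry_out", "payload": {
  "moves": [
    {"delta_pos": [0,-0.02,-0.03],"turn": [0,0,0],"jaw": 0.085},
    {"delta_pos": [0.01,-0.06,-0.04],"turn": [0,0,0],"jaw": 0.085},
    {"delta_pos": [0.02,-0.1,-0.04],"turn": [0,0,0],"jaw": 0.085},
    {"delta_pos": [0.03,-0.14,-0.04],"turn": [0,0,0],"jaw": 0.085},
    {"delta_pos": [0.04,-0.18,-0.04],"turn": [0,0,0],"jaw": 0.085},
    {"delta_pos": [0.05,-0.22,-0.04],"turn": [0,0,0],"jaw": 0.085},
    {"delta_pos": [0.06,-0.26,-0.04],"turn": [0,0,0],"jaw": 0.085},
    {"delta_pos": [0.066,-0.3,-0.04],"turn": [0,0,0],"jaw": 0.085},
    {"delta_pos": [0.066,-0.34,-0.02],"turn": [0,0,0],"jaw": 0.085},
    {"delta_pos": [0.066,-0.38,0],"turn": [0,0,0],"jaw": 0.085},
    {"delta_pos": [0.066,-0.42,0.02],"turn": [0,0,0],"jaw": 0.085},
    {"delta_pos": [0.066,-0.46,0.04],"turn": [0,0,0],"jaw": 0.085},
    {"delta_pos": [0.066,-0.5,0.06],"turn": [0,0,0],"jaw": 0.085},
    {"delta_pos": [0.066,-0.52,0.07],"turn": [0,0,0],"jaw": 0.085},
    {"delta_pos": [0.066,-0.526,0.08],"turn": [0,0,0],"jaw": 0.085},
    {"delta_pos": [0.066,-0.526,0.1],"turn": [0,0,0],"jaw": 0.085},
    {"delta_pos": [0.066,-0.526,0.1],"turn": [0,0,0],"jaw": 0.085},
    {"delta_pos": [0.066,-0.526,0.1],"turn": [0,0,0],"jaw": 0.085}
  ]
}}

```text
clock: 16.92
eef_pos: [0.5618, 0.2842, 0.1614]
tool_rot: [0.001, 1.0, 0.009, -0.004]
contact_force: [0.3, -0.3, -0.7]
finger_gap: 0.994
finger_force: 0.0
```

Run:
```python
from h import *
go((.565,.2865,.046,1))
s=grab('side')
for e in rims(s,(230,110,345,260)):print(np.round(e[0],1),np.round(e[1],1),np.round(plane(s,*e[0],.068),3))
```

```text
t 16.92 p [0.5618 0.2842 0.1614] gap 0.994 ff 0.0 F [ 0.3 -0.3 -0.7] j [ 0.36  0.3   1.65 -0.    1.2   1.91]
yaw 1.0
(0.565, 0.2865, 0.046, 1) -> [0.004, -0.0026, 0.1154] [0.003, 0.007, 0.0] rows 2.8
[290.4 261.3] [15.3 21.5] [0.787 0.131 0.068]
[365.7 223.2] [12.9 66. ] [0.775 0.396 0.068]
[318.2 237.9] [ 9.7 14.6] [0.757 0.24  0.068]
[254.2 275.2] [15.6 44.4] [0.781 0.015 0.068]
[303.7 179. ] [19.1 20.4] [0.566 0.285 0.068]
[279. 176.] [13.7 15.8] [0.524 0.216 0.068]
[338.5 159. ] [ 9.2 13.6] [0.548 0.422 0.068]
[279.6 140.6] [13.9 15.1] [0.409 0.272 0.068]
```

{"api": "carry_out", "payload": {
  "moves": [
    {"delta_pos": [0.001,-0.001,0.03],"turn": [0,0,0],"jaw": 0.085},
    {"delta_pos": [0.001,-0.001,0.06],"turn": [0,0,0],"jaw": 0.085},
    {"delta_pos": [0.001,-0.001,0.09],"turn": [0,0,0],"jaw": 0.085},
    {"delta_pos": [0.001,-0.001,0.108],"turn": [0,0,0],"jaw": 0.085},
    {"delta_pos": [0.001,-0.001,0.118],"turn": [0,0,0],"jaw": 0.085},
    {"delta_pos": [0.001,-0.001,0.118],"turn": [0,0,0],"jaw": 0.085},
    {"delta_pos": [0.001,-0.001,0.118],"turn": [0,0,0],"jaw": 0.05},
    {"delta_pos": [0.001,-0.001,0.118],"turn": [0,0,0],"jaw": 0.05},
    {"delta_pos": [0.001,-0.001,0.118],"turn": [0,0,0],"jaw": 0.05},
    {"delta_pos": [0.001,-0.001,0.118],"turn": [0,0,0],"jaw": 0.05},
    {"delta_pos": [0.001,-0.001,0.118],"turn": [0,0,0],"jaw": 0.05},
    {"delta_pos": [0.001,-0.001,0.118],"turn": [0,0,0],"jaw": 0.05},
    {"delta_pos": [0.001,-0.001,0.118],"turn": [0,0,0],"jaw": 0.05}
  ],
  "force": 20
}}

```text
clock: 18.05
eef_pos: [0.5676, 0.287, 0.0503]
tool_rot: [-0.001, 1.0, 0.009, 0.002]
contact_force: [-0.3, -2.1, 6.3]
finger_gap: 0.676
finger_force: 21.4
```

{"api": "carry_out", "payload": {
  "moves": [
    {"delta_pos": [0,0,-0.01],"turn": [0,0,0],"jaw": 0.05},
    {"delta_pos": [0,0,-0.03],"turn": [0,0,0],"jaw": 0.05},
    {"delta_pos": [0,0,-0.06],"turn": [0,0,0],"jaw": 0.05},
    {"delta_pos": [0,0,-0.1],"turn": [0,0,0],"jaw": 0.05},
    {"delta_pos": [-0.01,0.01,-0.14],"turn": [0,0,0],"jaw": 0.05},
    {"delta_pos": [-0.02,0.03,-0.17],"turn": [0,0,0],"jaw": 0.05},
    {"delta_pos": [-0.03,0.06,-0.2],"turn": [0,0,0],"jaw": 0.05},
    {"delta_pos": [-0.04,0.09,-0.225],"turn": [0,0,0],"jaw": 0.05},
    {"delta_pos": [-0.05,0.12,-0.245],"turn": [0,0,0],"jaw": 0.05},
    {"delta_pos": [-0.06,0.155,-0.26],"turn": [0,0,0],"jaw": 0.05},
    {"delta_pos": [-0.068,0.19,-0.26],"turn": [0,0,0],"jaw": 0.05},
    {"delta_pos": [-0.068,0.23,-0.26],"turn": [0,0,0],"jaw": 0.05},
    {"delta_pos": [-0.068,0.27,-0.26],"turn": [0,0,0],"jaw": 0.05},
    {"delta_pos": [-0.068,0.31,-0.26],"turn": [0,0,0],"jaw": 0.05},
    {"delta_pos": [-0.068,0.35,-0.26],"turn": [0,0,0],"jaw": 0.05},
    {"delta_pos": [-0.068,0.39,-0.26],"turn": [0,0,0],"jaw": 0.05},
    {"delta_pos": [-0.068,0.43,-0.255],"turn": [0,0,0],"jaw": 0.05},
    {"delta_pos": [-0.068,0.47,-0.235],"turn": [0,0,0],"jaw": 0.05},
    {"delta_pos": [-0.068,0.505,-0.205],"turn": [0,0,0],"jaw": 0.05},
    {"delta_pos": [-0.068,0.528,-0.18],"turn": [0,0,0],"jaw": 0.05}
  ]
}}

```text
clock: 19.72
eef_pos: [0.5075, -0.2454, 0.229]
tool_rot: [0.001, 1.0, 0.008, 0.002]
contact_force: [0.8, 0.0, -1.4]
finger_gap: 0.673
finger_force: 21.8
```

{"api": "carry_out", "payload": {
  "moves": [
    {"delta_pos": [0,0,0.02],"turn": [0,0,0],"jaw": 0.05},
    {"delta_pos": [0,0,0.04],"turn": [0,0,0],"jaw": 0.05},
    {"delta_pos": [0,0,0.04],"turn": [0,0,0],"jaw": 0.05},
    {"delta_pos": [0,0,0.04],"turn": [0,0,0],"jaw": 0.05},
    {"delta_pos": [0,0,0.04],"turn": [0,0,0],"jaw": 0.05},
    {"delta_pos": [0,0,0.04],"turn": [0,0,0],"jaw": 0.05}
  ]
}}

```text
clock: 20.22
eef_pos: [0.5081, -0.2428, 0.1897]
tool_rot: [0.001, 1.0, 0.009, 0.002]
contact_force: [0.2, 0.1, -1.2]
finger_gap: 0.674
finger_force: 21.9
```

Run:
```python
from h import *
go((.509,-.2422,.15,1))
s=grab('side')
for e in rims(s,(230,110,345,260)):print(np.round(e[0],1),np.round(e[1],1),np.round(plane(s,*e[0],.06),3))
s,t=grab('side'),grab('top')
a=cv2.resize(t['image'][165:265,320:450],None,fx=5,fy=5,interpolation=cv2.INTER_CUBIC)
b=cv2.resize(s['image'][155:255,90:220],None,fx=5,fy=5,interpolation=cv2.INTER_CUBIC)
cv2.imwrite('pics/hov2.png',cv2.resize(np.vstack([a,b])[:,:,::-1],None,fx=.6,fy=.6,interpolation=cv2.INTER_AREA))
p=bot.get_obs()['eef_pos']
for n,f in(('t',t),('s',s)):
  for p in(p+[-.001,0,.0205],(.508,-.2422,.108)):
    uv=np.array([proj(f,np.array(p)+np.array([.0305*np.cos(a),.0305*np.sin(a),0])) for a in np.linspace(0,6.28,40)])
    o=(320,165) if n=='t' else (90,155)
    q=(uv-o)*3+(0,0 if n=='t' else 300); print(n,p,'crop bounds x',np.round([q[:,0].min(),q[:,0].max()]),'y',np.round([q[:,1].min(),q[:,1].max()]))
```

```text
t 20.22 p [ 0.5081 -0.2428  0.1897] gap 0.674 ff 21.9 F [ 0.2  0.1 -1.2] j [-0.57  0.12  1.8   0.    1.21  0.98]
yaw 1.1
(0.509, -0.2422, 0.15, 1) -> [0.0008, -0.0007, 0.0397] [0.002, -0.003, 0.001] rows 1.0
[289. 259.] [11.  20.2] [0.779 0.132 0.06 ]
[318.2 237.8] [ 9.7 14.3] [0.756 0.242 0.06 ]
[246.2 262.7] [ 8.  14.8] [0.737 0.008 0.06 ]
[280.3 177.4] [13.2 21.6] [0.528 0.22  0.06 ]
[338.  158.7] [ 9.1 12.8] [0.544 0.424 0.06 ]
[279.6 140.6] [13.9 15.1] [0.406 0.275 0.06 ]
t [ 0.50681287 -0.24274486  0.20972649] crop bounds x [262. 346.] y [140. 225.]
t (0.508, -0.2422, 0.108) crop bounds x [206. 281.] y [150. 226.]Traceback (most recent call last):
  File "<stdin>", line 11, in <module>
TypeError: can only concatenate tuple (not "list") to tuple
```

View pics/hov2.png

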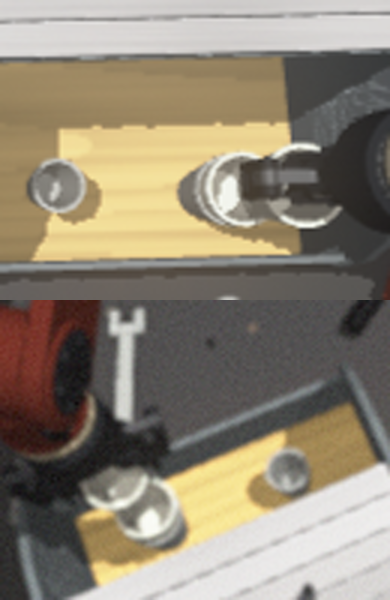

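The nested shade in the holder sits where predicted (top-crop rim left at 206, rows 152–227), and the second shade hovers concentric within about 1.5 mm. I'll lower it.

{"api": "carry_out", "payload": {
  "moves": [
    {"delta_pos": [0.001,-0.0005,0.015],"turn": [0,0,0],"jaw": 0.05},
    {"delta_pos": [0.001,-0.0005,0.027],"turn": [0,0,0],"jaw": 0.05},
    {"delta_pos": [0.001,-0.0005,0.036],"turn": [0,0,0],"jaw": 0.05},
    {"delta_pos": [0.001,-0.0005,0.043],"turn": [0,0,0],"jaw": 0.05},
    {"delta_pos": [0.001,-0.0005,0.049],"turn": [0,0,0],"jaw": 0.05},
    {"delta_pos": [0.001,-0.0005,0.053],"turn": [0,0,0],"jaw": 0.05},
    {"delta_pos": [0.001,-0.0005,0.057],"turn": [0,0,0],"jaw": 0.05},
    {"delta_pos": [0.001,-0.0005,0.06],"turn": [0,0,0],"jaw": 0.05},
    {"delta_pos": [0.001,-0.0005,0.063],"turn": [0,0,0],"jaw": 0.05},
    {"delta_pos": [0.001,-0.0005,0.065],"turn": [0,0,0],"jaw": 0.05},
    {"delta_pos": [0.001,-0.0005,0.067],"turn": [0,0,0],"jaw": 0.05},
    {"delta_pos": [0.001,-0.0005,0.067],"turn": [0,0,0],"jaw": 0.05},
    {"delta_pos": [0.001,-0.0005,0.067],"turn": [0,0,0],"jaw": 0.05},
    {"delta_pos": [0.001,-0.0005,0.067],"turn": [0,0,0],"jaw": 0.05}
  ]
}}

```text
clock: 21.53
eef_pos: [0.5079, -0.2421, 0.1205]
tool_rot: [0.0, 1.0, 0.009, 0.0]
contact_force: [0.9, -0.1, -0.3]
finger_gap: 0.674
finger_force: 21.9
```

{"api": "carry_out", "payload": {
  "moves": [
    {"delta_pos": [0,0,0.001],"turn": [0,0,0],"jaw": 0.05},
    {"delta_pos": [0,0,0.0015],"turn": [0,0,0],"jaw": 0.05},
    {"delta_pos": [0,0,0.002],"turn": [0,0,0],"jaw": 0.05},
    {"delta_pos": [0,0,0.002],"turn": [0,0,0],"jaw": 0.05},
    {"delta_pos": [0,0,0.002],"turn": [0,0,0],"jaw": 0.05}
  ]
}}

```text
clock: 21.95
eef_pos: [0.5079, -0.2422, 0.1185]
tool_rot: [0.0, 1.0, 0.009, 0.0]
contact_force: [1.0, 0.3, 1.3]
finger_gap: 0.673
finger_force: 22.0
```

{"api": "carry_out", "payload": {
  "moves": [
    {"delta_pos": [0,0,0.0005],"turn": [0,0,0],"jaw": 0.05},
    {"delta_pos": [0,0,0.001],"turn": [0,0,0],"jaw": 0.05},
    {"delta_pos": [0,0,0.001],"turn": [0,0,0],"jaw": 0.05},
    {"delta_pos": [0,0,0.001],"turn": [0,0,0],"jaw": 0.05}
  ]
}}

```text
clock: 22.28
eef_pos: [0.5079, -0.2422, 0.1175]
tool_rot: [0.0, 1.0, 0.009, 0.0]
contact_force: [0.1, -0.9, -0.1]
finger_gap: 0.673
finger_force: 22.0
```

{"api": "carry_out", "payload": {
  "moves": [
    {"delta_pos": [0,0,0.0005],"turn": [0,0,0],"jaw": 0.05},
    {"delta_pos": [0,0,0.001],"turn": [0,0,0],"jaw": 0.05},
    {"delta_pos": [0,0,0.001],"turn": [0,0,0],"jaw": 0.05},
    {"delta_pos": [0,0,0.001],"turn": [0,0,0],"jaw": 0.05}
  ]
}}

```text
clock: 22.62
eef_pos: [0.508, -0.2423, 0.1167]
tool_rot: [0.0, 1.0, 0.009, 0.0]
contact_force: [1.9, 0.2, 2.2]
finger_gap: 0.674
finger_force: 22.1
```

{"api": "carry_out", "payload": {
  "moves": [
    {"delta_pos": [0,0,0],"turn": [0,0,0],"jaw": 0.06},
    {"delta_pos": [0,0,0],"turn": [0,0,0],"jaw": 0.065},
    {"delta_pos": [0,0,0],"turn": [0,0,0],"jaw": 0.075},
    {"delta_pos": [0,0,0],"turn": [0,0,0],"jaw": 0.08},
    {"delta_pos": [0,0,0],"turn": [0,0,0],"jaw": 0.08},
    {"delta_pos": [0,0,-0.02],"turn": [0,0,0],"jaw": 0.08},
    {"delta_pos": [0,0,-0.05],"turn": [0,0,0],"jaw": 0.085},
    {"delta_pos": [0,0,-0.09],"turn": [0,0,0],"jaw": 0.085},
    {"delta_pos": [0,0,-0.13],"turn": [0,0,0],"jaw": 0.085},
    {"delta_pos": [0,0,-0.17],"turn": [0,0,0],"jaw": 0.085},
    {"delta_pos": [0,0,-0.19],"turn": [0,0,0],"jaw": 0.085},
    {"delta_pos": [0,0,-0.19],"turn": [0,0,0],"jaw": 0.085}
  ]
}}

```text
clock: 23.62
eef_pos: [0.5107, -0.2439, 0.3142]
tool_rot: [0.004, 1.0, 0.009, 0.006]
contact_force: [0.7, -0.9, 0.5]
finger_gap: 0.997
finger_force: 0.0
```

Run:
```python
from h import *
s,t=grab('side'),grab('top')
for n,f,r in(('s',s,(230,110,345,200)),('t',t,(95,150,270,290)),('tb',t,(330,190,430,250))):
    for e in rims(f,r):print(n,np.round(e[0],1),np.round(e[1],1),np.round(plane(f,*e[0],.138 if 'b' in n else .06),3))
go((.405,.2755,.15,1))
```

```text
s [280.5 177.4] [13.1 21.4] [0.528 0.221 0.06 ]
s [338.1 158.7] [ 9.  12.8] [0.544 0.424 0.06 ]
s [279.7 140.6] [13.9 15.4] [0.406 0.275 0.06 ]
t [189.1 270.9] [19.2 20.1] [0.405 0.277 0.06 ]
t [210.3 228.1] [17.5 26.1] [0.511 0.226 0.06 ]
t [131.3 221.3] [10.  14.5] [0.529 0.427 0.06 ]
tb [339.2 226.5] [17.7 18.2] [ 0.51  -0.084  0.138]
tb [401.8 228. ] [26.8 35.9] [ 0.506 -0.231  0.138]
t 23.72 p [ 0.5081 -0.2423  0.3075] gap 0.993 ff 0.0 F [-0.1  0.6 -0.9] j [-0.57  0.03  1.68 -0.    1.43  0.98]
yaw 1.0
(0.405, 0.2755, 0.15, 1) -> [-0.0942, -0.5197, 0.1566] [0.001, -0.002, 0.0] rows 13.2
```

{"api": "carry_out", "payload": {
  "moves": [
    {"delta_pos": [-0.01,-0.04,0],"turn": [0,0,0],"jaw": 0.065},
    {"delta_pos": [-0.02,-0.08,0],"turn": [0,0,0],"jaw": 0.065},
    {"delta_pos": [-0.03,-0.12,0],"turn": [0,0,0],"jaw": 0.065},
    {"delta_pos": [-0.04,-0.16,0],"turn": [0,0,0],"jaw": 0.065},
    {"delta_pos": [-0.05,-0.2,0],"turn": [0,0,0],"jaw": 0.065},
    {"delta_pos": [-0.06,-0.24,0],"turn": [0,0,0],"jaw": 0.065},
    {"delta_pos": [-0.07,-0.28,0.01],"turn": [0,0,0],"jaw": 0.065},
    {"delta_pos": [-0.08,-0.315,0.025],"turn": [0,0,0],"jaw": 0.065},
    {"delta_pos": [-0.09,-0.35,0.04],"turn": [0,0,0],"jaw": 0.065},
    {"delta_pos": [-0.094,-0.385,0.06],"turn": [0,0,0],"jaw": 0.065},
    {"delta_pos": [-0.094,-0.42,0.08],"turn": [0,0,0],"jaw": 0.065},
    {"delta_pos": [-0.094,-0.455,0.1],"turn": [0,0,0],"jaw": 0.065},
    {"delta_pos": [-0.094,-0.49,0.12],"turn": [0,0,0],"jaw": 0.065},
    {"delta_pos": [-0.094,-0.51,0.14],"turn": [0,0,0],"jaw": 0.065},
    {"delta_pos": [-0.094,-0.519,0.156],"turn": [0,0,0],"jaw": 0.065},
    {"delta_pos": [-0.094,-0.519,0.166],"turn": [0,0,0],"jaw": 0.065},
    {"delta_pos": [-0.094,-0.519,0.166],"turn": [0,0,0],"jaw": 0.065},
    {"delta_pos": [-0.094,-0.519,0.166],"turn": [0,0,0],"jaw": 0.065},
    {"delta_pos": [-0.094,-0.519,0.166],"turn": [0,0,0],"jaw": 0.065}
  ]
}}

```text
clock: 25.3
eef_pos: [0.4048, 0.2744, 0.1405]
tool_rot: [0.0, 1.0, 0.008, 0.0]
contact_force: [0.5, 0.8, 0.2]
finger_gap: 0.767
finger_force: 0.0
```

Run:
```python
from h import *
go((.4055,.2755,.037,1))
s,t=grab('side'),grab('top')
for e in rims(s,(230,110,345,200)):print(np.round(e[0],1),np.round(e[1],1),np.round(plane(s,*e[0],.06),3))
for f in(s,t):
    h=cv2.cvtColor(f['image'],cv2.COLOR_RGB2HSV); m=(((h[...,0]<8)|(h[...,0]>172))&(h[...,1]>180)&(h[...,2]>110)).astype(np.uint8)
    for c in cv2.findContours(m,0,1)[0]:
        if 80<cv2.contourArea(c)<900: u=cv2.minEnclosingCircle(c); print('red',np.round(u[0]),round(u[1]),np.round(plane(f,*u[0],.05),3))
```

```text
t 25.30 p [0.4048 0.2744 0.1405] gap 0.767 ff 0.0 F [0.5 0.8 0.2] j [ 0.45  0.03  2.01 -0.    1.11  2.01]
yaw 0.9
(0.4055, 0.2755, 0.037, 1) -> [0.0007, -0.0011, 0.1035] [0.0, -0.0, -0.001] rows 2.5
[280.5 177.4] [13.1 21.4] [0.528 0.221 0.06 ]
[337.9 159. ] [ 9.  13.4] [0.545 0.423 0.06 ]
[279.9 140.7] [14.  14.4] [0.407 0.275 0.06 ]
red [248. 175.] 9 [0.474 0.129 0.05 ]
red [310. 138.] 9 [0.436 0.377 0.05 ]
red [201. 308.] 7 [0.313 0.247 0.05 ]
red [248. 241.] 12 [0.479 0.13  0.05 ]
```

{"api": "carry_out", "payload": {
  "moves": [
    {"delta_pos": [0.001,-0.001,0.03],"turn": [0,0,0],"jaw": 0.065},
    {"delta_pos": [0.001,-0.001,0.06],"turn": [0,0,0],"jaw": 0.065},
    {"delta_pos": [0.001,-0.001,0.085],"turn": [0,0,0],"jaw": 0.065},
    {"delta_pos": [0.001,-0.001,0.098],"turn": [0,0,0],"jaw": 0.065},
    {"delta_pos": [0.001,-0.001,0.103],"turn": [0,0,0],"jaw": 0.065},
    {"delta_pos": [0.001,-0.001,0.103],"turn": [0,0,0],"jaw": 0.065},
    {"delta_pos": [0.001,-0.001,0.103],"turn": [0,0,0],"jaw": 0.035},
    {"delta_pos": [0.001,-0.001,0.103],"turn": [0,0,0],"jaw": 0.035},
    {"delta_pos": [0.001,-0.001,0.103],"turn": [0,0,0],"jaw": 0.035},
    {"delta_pos": [0.001,-0.001,0.103],"turn": [0,0,0],"jaw": 0.035},
    {"delta_pos": [0.001,-0.001,0.103],"turn": [0,0,0],"jaw": 0.035},
    {"delta_pos": [0.001,-0.001,0.103],"turn": [0,0,0],"jaw": 0.035},
    {"delta_pos": [0.001,-0.001,0.103],"turn": [0,0,0],"jaw": 0.035}
  ],
  "force": 20
}}

```text
clock: 26.48
eef_pos: [0.4073, 0.2768, 0.0392]
tool_rot: [-0.001, 1.0, 0.009, 0.002]
contact_force: [-0.0, -1.8, 6.1]
finger_gap: 0.5
finger_force: 20.5
```

{"api": "carry_out", "payload": {
  "moves": [
    {"delta_pos": [0,0,-0.01],"turn": [0,0,0],"jaw": 0.035},
    {"delta_pos": [0,0,-0.03],"turn": [0,0,0],"jaw": 0.035},
    {"delta_pos": [0,0,-0.06],"turn": [0,0,0],"jaw": 0.035},
    {"delta_pos": [0,0,-0.1],"turn": [0,0,0],"jaw": 0.035},
    {"delta_pos": [0.01,0.01,-0.14],"turn": [0,0,0],"jaw": 0.035},
    {"delta_pos": [0.02,0.03,-0.17],"turn": [0,0,0],"jaw": 0.035},
    {"delta_pos": [0.03,0.06,-0.2],"turn": [0,0,0],"jaw": 0.035},
    {"delta_pos": [0.04,0.09,-0.225],"turn": [0,0,0],"jaw": 0.035},
    {"delta_pos": [0.05,0.12,-0.245],"turn": [0,0,0],"jaw": 0.035},
    {"delta_pos": [0.06,0.155,-0.25],"turn": [0,0,0],"jaw": 0.035},
    {"delta_pos": [0.07,0.19,-0.25],"turn": [0,0,0],"jaw": 0.035},
    {"delta_pos": [0.08,0.23,-0.25],"turn": [0,0,0],"jaw": 0.035},
    {"delta_pos": [0.09,0.27,-0.25],"turn": [0,0,0],"jaw": 0.035},
    {"delta_pos": [0.099,0.31,-0.25],"turn": [0,0,0],"jaw": 0.035},
    {"delta_pos": [0.099,0.345,-0.24],"turn": [0,0,0],"jaw": 0.035},
    {"delta_pos": [0.099,0.37,-0.22],"turn": [0,0,0],"jaw": 0.035},
    {"delta_pos": [0.099,0.3785,-0.19],"turn": [0,0,0],"jaw": 0.035},
    {"delta_pos": [0.099,0.3785,-0.15],"turn": [0,0,0],"jaw": 0.035},
    {"delta_pos": [0.099,0.3785,-0.13],"turn": [0,0,0],"jaw": 0.035},
    {"delta_pos": [0.099,0.3785,-0.12],"turn": [0,0,0],"jaw": 0.035}
  ]
}}

```text
clock: 28.15
eef_pos: [0.5079, -0.0997, 0.1533]
tool_rot: [-0.001, 1.0, 0.008, -0.004]
contact_force: [-0.3, -0.9, -0.8]
finger_gap: 0.501
finger_force: 20.6
```

{"api": "carry_out", "payload": {
  "moves": [
    {"delta_pos": [0,0,0],"turn": [0,0,0],"jaw": 0.035},
    {"delta_pos": [0,0,0],"turn": [0,0,0],"jaw": 0.035},
    {"delta_pos": [0,0,0],"turn": [0,0,0],"jaw": 0.035},
    {"delta_pos": [0,0,0],"turn": [0,0,0],"jaw": 0.035}
  ]
}}

```text
clock: 28.48
eef_pos: [0.5131, -0.1008, 0.1599]
tool_rot: [0.001, 1.0, 0.009, 0.002]
contact_force: [0.5, 0.4, -0.1]
finger_gap: 0.498
finger_force: 20.6
```

Run:
```python
from h import *
go((.513,-.100,.11,1))
s,t=grab('side'),grab('top')
a=cv2.resize(t['image'][165:265,300:430],None,fx=5,fy=5,interpolation=cv2.INTER_CUBIC)
b=cv2.resize(s['image'][155:255,110:240],None,fx=5,fy=5,interpolation=cv2.INTER_CUBIC)
cv2.imwrite('pics/hov3.png',cv2.resize(np.vstack([a,b])[:,:,::-1],None,fx=.6,fy=.6,interpolation=cv2.INTER_AREA))
P=np.array(bot.get_obs()['eef_pos'])
for n,f in(('t',t),('s',s)):
  for p in(P+np.array([-.001,0,.021]),np.array((.513,-.100,.068))):
    uv=np.array([proj(f,p+np.array([.0235*np.cos(a),.0235*np.sin(a),0])) for a in np.linspace(0,6.28,40)])
    o=(300,165) if n=='t' else (110,155)
    q=(uv-o)*3+(0,0 if n=='t' else 300); print(n,p,'crop bounds x',np.round([q[:,0].min(),q[:,0].max()]),'y',np.round([q[:,1].min(),q[:,1].max()]))
```

```text
t 28.48 p [ 0.5131 -0.1008  0.1599] gap 0.498 ff 20.6 F [ 0.5  0.4 -0.1] j [-0.33  0.07  1.92  0.    1.15  1.22]
yaw 1.1
(0.513, -0.1, 0.11, 1) -> [-0.0003, -0.0009, 0.0499] [0.002, -0.005, 0.001] rows 1.2
t [ 0.51163807 -0.10069715  0.18038374] crop bounds x [123. 186.] y [147. 210.]
t [ 0.513 -0.1    0.068] crop bounds x [ 89. 144.] y [157. 213.]
s [ 0.51163807 -0.10069715  0.18038374] crop bounds x [183. 233.] y [408. 455.]
s [ 0.513 -0.1    0.068] crop bounds x [205. 250.] y [445. 488.]
```

View pics/hov3.png

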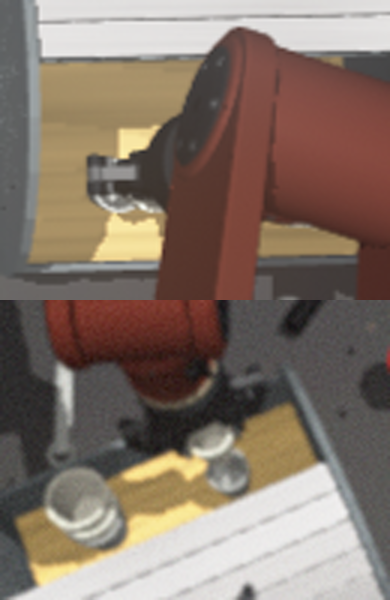

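In the side crop the held narrow rim is at (211,437) and the holder at (228,470), both matching prediction. The wide stack stands upright at (85,505). I'll lower the narrow shade.

{"api": "carry_out", "payload": {
  "moves": [
    {"delta_pos": [0,-0.0005,0.02],"turn": [0,0,0],"jaw": 0.035},
    {"delta_pos": [0,-0.0005,0.035],"turn": [0,0,0],"jaw": 0.035},
    {"delta_pos": [0,-0.0005,0.046],"turn": [0,0,0],"jaw": 0.035},
    {"delta_pos": [0,-0.0005,0.053],"turn": [0,0,0],"jaw": 0.035},
    {"delta_pos": [0,-0.0005,0.058],"turn": [0,0,0],"jaw": 0.035},
    {"delta_pos": [0,-0.0005,0.062],"turn": [0,0,0],"jaw": 0.035},
    {"delta_pos": [0,-0.0005,0.066],"turn": [0,0,0],"jaw": 0.035},
    {"delta_pos": [0,-0.0005,0.069],"turn": [0,0,0],"jaw": 0.035},
    {"delta_pos": [0,-0.0005,0.072],"turn": [0,0,0],"jaw": 0.035},
    {"delta_pos": [0,-0.0005,0.072],"turn": [0,0,0],"jaw": 0.035},
    {"delta_pos": [0,-0.0005,0.072],"turn": [0,0,0],"jaw": 0.035},
    {"delta_pos": [0,-0.0005,0.072],"turn": [0,0,0],"jaw": 0.035}
  ]
}}

```text
clock: 29.58
eef_pos: [0.5121, -0.1011, 0.0859]
tool_rot: [0.001, 1.0, 0.009, 0.001]
contact_force: [2.8, -4.4, 4.2]
finger_gap: 0.501
finger_force: 21.8
```

{"api": "carry_out", "payload": {
  "moves": [
    {"delta_pos": [0,0,-0.002],"turn": [0,0,0],"jaw": 0.035},
    {"delta_pos": [0.0005,0.001,-0.002],"turn": [0,0,0],"jaw": 0.035},
    {"delta_pos": [0.001,0.0015,-0.002],"turn": [0,0,0],"jaw": 0.035},
    {"delta_pos": [0.001,0.0015,-0.001],"turn": [0,0,0],"jaw": 0.035},
    {"delta_pos": [0.001,0.0015,0],"turn": [0,0,0],"jaw": 0.035},
    {"delta_pos": [0.001,0.0015,0],"turn": [0,0,0],"jaw": 0.035},
    {"delta_pos": [0.001,0.0015,0],"turn": [0,0,0],"jaw": 0.035}
  ]
}}

```text
clock: 30.17
eef_pos: [0.5117, -0.1011, 0.0848]
tool_rot: [-0.0, 1.0, 0.009, -0.001]
contact_force: [1.7, -1.3, 0.2]
finger_gap: 0.499
finger_force: 21.7
```

{"api": "carry_out", "payload": {
  "moves": [
    {"delta_pos": [0.0005,0.0005,0],"turn": [0,0,0],"jaw": 0.035},
    {"delta_pos": [0.001,0.0007,0],"turn": [0,0,0],"jaw": 0.035},
    {"delta_pos": [0.001,0.0007,0.001],"turn": [0,0,0],"jaw": 0.035},
    {"delta_pos": [0.001,0.0007,0.002],"turn": [0,0,0],"jaw": 0.035},
    {"delta_pos": [0.001,0.0007,0.003],"turn": [0,0,0],"jaw": 0.035},
    {"delta_pos": [0.001,0.0007,0.003],"turn": [0,0,0],"jaw": 0.035},
    {"delta_pos": [0.001,0.0007,0.003],"turn": [0,0,0],"jaw": 0.035}
  ]
}}

```text
clock: 30.75
eef_pos: [0.5129, -0.102, 0.082]
tool_rot: [-0.0, 1.0, 0.009, -0.0]
contact_force: [1.5, -0.7, -0.2]
finger_gap: 0.501
finger_force: 21.7
```

{"api": "carry_out", "payload": {
  "moves": [
    {"delta_pos": [0.0005,0.0003,0.001],"turn": [0,0,0],"jaw": 0.035},
    {"delta_pos": [0.0005,0.0003,0.002],"turn": [0,0,0],"jaw": 0.035},
    {"delta_pos": [0.0005,0.0003,0.003],"turn": [0,0,0],"jaw": 0.035},
    {"delta_pos": [0.0005,0.0003,0.003],"turn": [0,0,0],"jaw": 0.035},
    {"delta_pos": [0.0005,0.0003,0.003],"turn": [0,0,0],"jaw": 0.035}
  ]
}}

```text
clock: 31.17
eef_pos: [0.5136, -0.1024, 0.0791]
tool_rot: [-0.0, 1.0, 0.009, -0.0]
contact_force: [1.0, -0.5, -0.3]
finger_gap: 0.498
finger_force: 21.7
```

{"api": "carry_out", "payload": {
  "moves": [
    {"delta_pos": [0,0,0.0007],"turn": [0,0,0],"jaw": 0.035},
    {"delta_pos": [0,0,0.0015],"turn": [0,0,0],"jaw": 0.035},
    {"delta_pos": [0,0,0.0015],"turn": [0,0,0],"jaw": 0.035},
    {"delta_pos": [0,0,0.0015],"turn": [0,0,0],"jaw": 0.035},
    {"delta_pos": [0,0,0.0015],"turn": [0,0,0],"jaw": 0.035}
  ]
}}

```text
clock: 31.58
eef_pos: [0.5137, -0.1024, 0.0778]
tool_rot: [0.0, 1.0, 0.009, -0.0]
contact_force: [0.8, -1.1, 0.6]
finger_gap: 0.5
finger_force: 21.7
```

{"api": "carry_out", "payload": {
  "moves": [
    {"delta_pos": [0,0,0.0005],"turn": [0,0,0],"jaw": 0.035},
    {"delta_pos": [0,0,0.001],"turn": [0,0,0],"jaw": 0.035},
    {"delta_pos": [0,0,0.001],"turn": [0,0,0],"jaw": 0.035},
    {"delta_pos": [0,0,0.001],"turn": [0,0,0],"jaw": 0.035},
    {"delta_pos": [0,0,0.001],"turn": [0,0,0],"jaw": 0.035}
  ]
}}

```text
clock: 32.0
eef_pos: [0.5138, -0.1025, 0.0768]
tool_rot: [0.0, 1.0, 0.009, 0.0]
contact_force: [0.8, -0.1, -0.1]
finger_gap: 0.497
finger_force: 21.7
```

{"api": "carry_out", "payload": {
  "moves": [
    {"delta_pos": [0,0,0.0005],"turn": [0,0,0],"jaw": 0.035},
    {"delta_pos": [0,0,0.001],"turn": [0,0,0],"jaw": 0.035},
    {"delta_pos": [0,0,0.001],"turn": [0,0,0],"jaw": 0.035},
    {"delta_pos": [0,0,0.001],"turn": [0,0,0],"jaw": 0.035},
    {"delta_pos": [0,0,0.001],"turn": [0,0,0],"jaw": 0.035}
  ]
}}

```text
clock: 32.42
eef_pos: [0.5138, -0.1025, 0.0758]
tool_rot: [0.0, 1.0, 0.009, 0.0]
contact_force: [0.6, -0.9, 0.3]
finger_gap: 0.499
finger_force: 21.7
```

{"api": "carry_out", "payload": {
  "moves": [
    {"delta_pos": [0,0,0.0005],"turn": [0,0,0],"jaw": 0.035},
    {"delta_pos": [0,0,0.001],"turn": [0,0,0],"jaw": 0.035},
    {"delta_pos": [0,0,0.001],"turn": [0,0,0],"jaw": 0.035},
    {"delta_pos": [0,0,0.001],"turn": [0,0,0],"jaw": 0.035},
    {"delta_pos": [0,0,0.001],"turn": [0,0,0],"jaw": 0.035}
  ]
}}

```text
clock: 32.83
eef_pos: [0.5138, -0.1025, 0.0748]
tool_rot: [0.0, 1.0, 0.009, 0.0]
contact_force: [0.4, -0.8, 0.3]
finger_gap: 0.499
finger_force: 21.7
```

{"api": "carry_out", "payload": {
  "moves": [
    {"delta_pos": [0,0,0.0005],"turn": [0,0,0],"jaw": 0.035},
    {"delta_pos": [0,0,0.001],"turn": [0,0,0],"jaw": 0.035},
    {"delta_pos": [0,0,0.001],"turn": [0,0,0],"jaw": 0.035},
    {"delta_pos": [0,0,0.001],"turn": [0,0,0],"jaw": 0.035},
    {"delta_pos": [0,0,0.001],"turn": [0,0,0],"jaw": 0.035}
  ]
}}

```text
clock: 33.25
eef_pos: [0.5139, -0.1025, 0.074]
tool_rot: [0.0, 1.0, 0.009, 0.0]
contact_force: [1.0, -0.1, 2.4]
finger_gap: 0.504
finger_force: 21.8
```

Run:
```python
from h import *
st()
s,t=grab('side'),grab('top')
b=cv2.resize(s['image'][175:245,110:220],None,fx=7,fy=7,interpolation=cv2.INTER_CUBIC)
cv2.imwrite('pics/nest.png',b[:,:,::-1])
for z in(.095,.099,.103):
    uv=np.array([proj(s,np.array([.5135+.0235*np.cos(a),-.1025+.0235*np.sin(a),z])) for a in np.linspace(0,6.28,40)])
    q=(uv-(110,175))*7; print(z,'x',np.round([q[:,0].min(),q[:,0].max()]),'y',np.round([q[:,1].min(),q[:,1].max()]))
```

```text
t 33.25 p [ 0.5139 -0.1025  0.074 ] gap 0.504 ff 21.8 F [ 1.  -0.1  2.4] j [-0.33  0.2   1.96 -0.    0.98  1.22]
0.095 x [463. 571.] y [183. 286.]
0.099 x [461. 569.] y [180. 283.]
0.103 x [460. 568.] y [178. 281.]
```

View pics/nest.png

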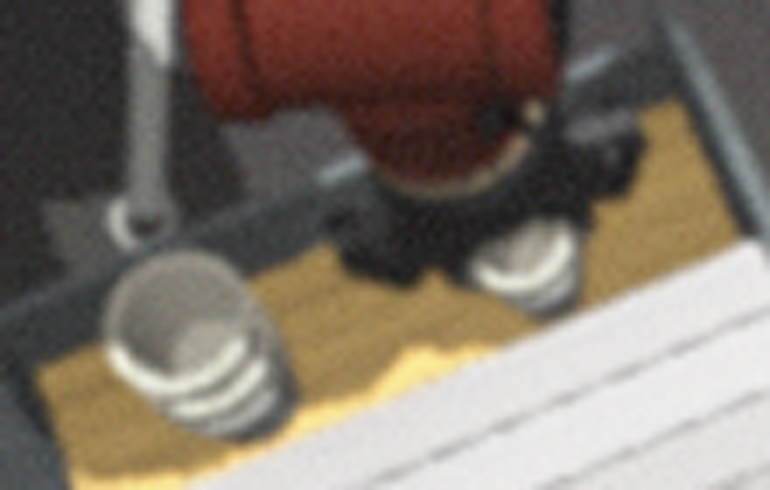

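The narrow shade is nested at crop (522,260) with light contact (2.4 N), and the wide stack is at (185,330). I'll release, back off and check.

{"api": "carry_out", "payload": {
  "moves": [
    {"delta_pos": [0,0,0],"turn": [0,0,0],"jaw": 0.045},
    {"delta_pos": [0,0,0],"turn": [0,0,0],"jaw": 0.05},
    {"delta_pos": [0,0,0],"turn": [0,0,0],"jaw": 0.06},
    {"delta_pos": [0,0,0],"turn": [0,0,0],"jaw": 0.068},
    {"delta_pos": [0,0,0],"turn": [0,0,0],"jaw": 0.068},
    {"delta_pos": [0,0,-0.02],"turn": [0,0,0],"jaw": 0.068},
    {"delta_pos": [0,0,-0.05],"turn": [0,0,0],"jaw": 0.068},
    {"delta_pos": [0,0,-0.09],"turn": [0,0,0],"jaw": 0.068},
    {"delta_pos": [0,0,-0.13],"turn": [0,0,0],"jaw": 0.068},
    {"delta_pos": [0,0,-0.17],"turn": [0,0,0],"jaw": 0.035},
    {"delta_pos": [0,0,-0.21],"turn": [0,0,0],"jaw": 0.035},
    {"delta_pos": [0,0,-0.24],"turn": [0,0,0],"jaw": 0.035},
    {"delta_pos": [0,0,-0.25],"turn": [0,0,0],"jaw": 0.035},
    {"delta_pos": [0,0,-0.25],"turn": [0,0,0],"jaw": 0.035},
    {"delta_pos": [0,0,-0.25],"turn": [0,0,0],"jaw": 0.035}
  ]
}}

```text
clock: 34.6
eef_pos: [0.5135, -0.1023, 0.323]
tool_rot: [-0.0, 1.0, 0.009, -0.0]
contact_force: [-0.2, 0.0, -0.8]
finger_gap: 0.412
finger_force: 0.0
```

Run:
```python
from h import *
s,t=grab('side'),grab('top')
for n,f,r in(('s',s,(95,110,345,240)),('t',t,(95,150,430,290))):
    for e in rims(f,r):print(n,np.round(e[0],1),np.round(e[1],1),np.round(plane(f,*e[0],.098),3))
# handle bar in the top view: dark, on bright cover
h=cv2.cvtColor(t['image'],cv2.COLOR_RGB2HSV)[...,2]; k=np.argwhere(h[130:165,345:425]<95)+(130,345)
print('handle px',k.min(0),k.max(0),k.mean(0))
for v in(k[:,0].min()+2,k[:,0].min()+2.5): print(plane(t,k[:,1].mean(),v,.24))
go((.69,-.170,.32,91),(.69,-.170,.22,91))
```

```text
s [184.2 209.7] [15.7 18. ] [ 0.519 -0.103  0.098]
s [205.4 145.4] [34.8 71.2] [0.342 0.036 0.098]
s [280.3 177.2] [13. 22.] [0.539 0.211 0.098]
s [156.5 185.3] [ 72.4 104.6] [ 0.41  -0.154  0.098]
s [338.1 159.2] [ 9.2 13.9] [0.558 0.408 0.098]
t [350.8 252.9] [ 3.2 90.2] [ 0.448 -0.119  0.098]
t [340.9 225.9] [19.3 22.4] [ 0.513 -0.098  0.098]
t [210.3 227.8] [17.4 26.8] [0.51  0.222 0.098]
t [131.5 220.9] [10.6 17.5] [0.527 0.413 0.098]
t [365.9 215.4] [14.  15.5] [ 0.539 -0.161  0.098]
t [398.5  46.1] [128.5 442.7] [ 0.991 -0.272  0.098]
handle px [130 345] [164 424] [148.22748815 397.09952607]
[ 0.70538481 -0.19110363  0.24      ]
[ 0.70427219 -0.19103059  0.24      ]
t 34.70 p [ 0.5123 -0.102   0.3205] gap 0.407 ff 0.0 F [-0.1  0.  -0.1] j [-0.33 -0.06  1.74 -0.    1.46  1.22]
yaw 1.0
(0.69, -0.17, 0.32, 91) -> [0.1765, 0.0712, -0.0005] [-0.006, 0.003, -1.57] rows 12.6
(0.69, -0.17, 0.22, 91) -> [0.177, 0.0714, 0.0995] [-0.006, 0.003, -1.57] rows 12.6
```

{"api": "carry_out", "payload": {
  "moves": [
    {"delta_pos": [0.0,0,-0.01],"turn": [0,0,-0.1],"jaw": 0.035},
    {"delta_pos": [0.177,0.071,-0.01],"turn": [0,0,-1.57],"jaw": 0.035},
    {"delta_pos": [0.177,0.071,-0.01],"turn": [0,0,-1.57],"jaw": 0.035},
    {"delta_pos": [0.177,0.071,-0.01],"turn": [0,0,-1.57],"jaw": 0.035},
    {"delta_pos": [0.177,0.071,-0.01],"turn": [0,0,-1.57],"jaw": 0.035},
    {"delta_pos": [0.177,0.071,-0.01],"turn": [0,0,-1.57],"jaw": 0.035},
    {"delta_pos": [0.177,0.071,-0.01],"turn": [0,0,-1.57],"jaw": 0.035},
    {"delta_pos": [0.177,0.071,-0.01],"turn": [0,0,-1.57],"jaw": 0.035},
    {"delta_pos": [0.177,0.071,-0.01],"turn": [0,0,-1.57],"jaw": 0.035},
    {"delta_pos": [0.177,0.071,-0.01],"turn": [0,0,-1.57],"jaw": 0.035},
    {"delta_pos": [0.177,0.071,-0.01],"turn": [0,0,-1.57],"jaw": 0.035},
    {"delta_pos": [0.177,0.071,-0.01],"turn": [0,0,-1.57],"jaw": 0.035},
    {"delta_pos": [0.177,0.071,-0.01],"turn": [0,0,-1.57],"jaw": 0.035},
    {"delta_pos": [0.177,0.071,-0.01],"turn": [0,0,-1.57],"jaw": 0.035},
    {"delta_pos": [0.177,0.071,-0.01],"turn": [0,0,-1.57],"jaw": 0.035},
    {"delta_pos": [0.177,0.071,-0.01],"turn": [0,0,-1.57],"jaw": 0.035},
    {"delta_pos": [0.177,0.071,-0.01],"turn": [0,0,-1.57],"jaw": 0.035}
  ]
}}

```text
clock: 36.12
eef_pos: [0.6917, -0.1702, 0.3326]
tool_rot: [-0.001, 0.702, 0.713, -0.0]
contact_force: [0.4, 0.5, 0.0]
finger_gap: 0.41
finger_force: 0.0
```

Run:
```python
from h import *
go((.69,-.170,.226,91))
```

```text
t 36.12 p [ 0.6917 -0.1702  0.3326] gap 0.410 ff 0.0 F [0.4 0.5 0. ] j [-0.34  0.35  1.27 -0.    1.53 -0.36]
yaw 90.9
(0.69, -0.17, 0.226, 91) -> [0.0001, -0.0015, 0.1066] [-0.002, -0.001, -0.002] rows 2.6
```

{"api": "carry_out", "payload": {
  "moves": [
    {"delta_pos": [0,-0.001,0.03],"turn": [0,0,0],"jaw": 0.035},
    {"delta_pos": [0,-0.001,0.06],"turn": [0,0,0],"jaw": 0.035},
    {"delta_pos": [0,-0.001,0.085],"turn": [0,0,0],"jaw": 0.035},
    {"delta_pos": [0,-0.001,0.1],"turn": [0,0,0],"jaw": 0.035},
    {"delta_pos": [0,-0.001,0.114],"turn": [0,0,0],"jaw": 0.035},
    {"delta_pos": [0,-0.001,0.114],"turn": [0,0,0],"jaw": 0.035},
    {"delta_pos": [0,-0.001,0.114],"turn": [0,0,0],"jaw": 0.035},
    {"delta_pos": [0,-0.001,0.114],"turn": [0,0,0],"jaw": 0.0},
    {"delta_pos": [0,-0.001,0.114],"turn": [0,0,0],"jaw": 0.0},
    {"delta_pos": [0,-0.001,0.114],"turn": [0,0,0],"jaw": 0.0},
    {"delta_pos": [0,-0.001,0.114],"turn": [0,0,0],"jaw": 0.0},
    {"delta_pos": [0,-0.001,0.114],"turn": [0,0,0],"jaw": 0.0},
    {"delta_pos": [0,-0.001,0.114],"turn": [0,0,0],"jaw": 0.0}
  ],
  "force": 20
}}

```text
clock: 37.2
eef_pos: [0.6925, -0.1707, 0.222]
tool_rot: [0.002, 0.701, 0.713, 0.001]
contact_force: [1.5, -0.2, 3.6]
finger_gap: 0.104
finger_force: 20.7
```

{"api": "carry_out", "payload": {
  "moves": [
    {"delta_pos": [0,-0.005,-0.003],"turn": [0,0,0],"jaw": 0.0},
    {"delta_pos": [0,-0.013,-0.006],"turn": [0,0,0],"jaw": 0.0},
    {"delta_pos": [0,-0.021,-0.009],"turn": [0,0,0],"jaw": 0.0},
    {"delta_pos": [0,-0.036,-0.014],"turn": [0,0,0],"jaw": 0.0},
    {"delta_pos": [0,-0.052,-0.0175],"turn": [0,0,0],"jaw": 0.0},
    {"delta_pos": [0,-0.0685,-0.0195],"turn": [0,0,0],"jaw": 0.0},
    {"delta_pos": [0,-0.085,-0.0205],"turn": [0,0,0],"jaw": 0.0},
    {"delta_pos": [0,-0.101,-0.0195],"turn": [0,0,0],"jaw": 0.0},
    {"delta_pos": [0,-0.1175,-0.0175],"turn": [0,0,0],"jaw": 0.0},
    {"delta_pos": [0,-0.133,-0.014],"turn": [0,0,0],"jaw": 0.0},
    {"delta_pos": [0,-0.149,-0.009],"turn": [0,0,0],"jaw": 0.0},
    {"delta_pos": [0,-0.164,-0.003],"turn": [0,0,0],"jaw": 0.0},
    {"delta_pos": [0,-0.1785,0.005],"turn": [0,0,0],"jaw": 0.0},
    {"delta_pos": [0,-0.192,0.0135],"turn": [0,0,0],"jaw": 0.0},
    {"delta_pos": [0,-0.205,0.0235],"turn": [0,0,0],"jaw": 0.0},
    {"delta_pos": [0,-0.205,0.0235],"turn": [0,0,0],"jaw": 0.0},
    {"delta_pos": [0,-0.205,0.0235],"turn": [0,0,0],"jaw": 0.0}
  ]
}}

```text
clock: 38.62
eef_pos: [0.479, -0.175, 0.1999]
tool_rot: [-0.005, 0.701, 0.713, -0.007]
contact_force: [-23.9, -1.1, 27.2]
finger_gap: 0.102
finger_force: 24.9
```

{"api": "carry_out", "payload": {
  "moves": [
    {"delta_pos": [0,-0.004,-0.002],"turn": [0,0,0],"jaw": 0.0},
    {"delta_pos": [0,-0.008,-0.004],"turn": [0,0,0],"jaw": 0.0},
    {"delta_pos": [0,-0.008,-0.004],"turn": [0,0,0],"jaw": 0.0},
    {"delta_pos": [0,-0.008,-0.004],"turn": [0,0,0],"jaw": 0.0}
  ]
}}

```text
clock: 38.95
eef_pos: [0.4788, -0.175, 0.2001]
tool_rot: [0.002, 0.701, 0.713, 0.0]
contact_force: [2.8, -3.5, -1.6]
finger_gap: 0.106
finger_force: 21.9
```

{"api": "carry_out", "payload": {
  "moves": [
    {"delta_pos": [0,-0.004,0.004],"turn": [0,0,0],"jaw": 0.0},
    {"delta_pos": [0,-0.008,0.008],"turn": [0,0,0],"jaw": 0.0},
    {"delta_pos": [0,-0.012,0.012],"turn": [0,0,0],"jaw": 0.0},
    {"delta_pos": [0,-0.016,0.0165],"turn": [0,0,0],"jaw": 0.0},
    {"delta_pos": [0,-0.0195,0.021],"turn": [0,0,0],"jaw": 0.0},
    {"delta_pos": [0,-0.023,0.025],"turn": [0,0,0],"jaw": 0.0},
    {"delta_pos": [0,-0.023,0.025],"turn": [0,0,0],"jaw": 0.0},
    {"delta_pos": [0,-0.023,0.025],"turn": [0,0,0],"jaw": 0.0}
  ]
}}

```text
clock: 39.62
eef_pos: [0.4537, -0.1754, 0.1742]
tool_rot: [0.0, 0.701, 0.713, -0.001]
contact_force: [-0.1, -6.7, -0.5]
finger_gap: 0.108
finger_force: 22.1
```

{"api": "carry_out", "payload": {
  "moves": [
    {"delta_pos": [0,-0.0015,0.002],"turn": [0,0,0],"jaw": 0.0},
    {"delta_pos": [0,-0.003,0.004],"turn": [0,0,0],"jaw": 0.0},
    {"delta_pos": [0,-0.0045,0.006],"turn": [0,0,0],"jaw": 0.0},
    {"delta_pos": [0,-0.0045,0.006],"turn": [0,0,0],"jaw": 0.0},
    {"delta_pos": [0,-0.0045,0.006],"turn": [0,0,0],"jaw": 0.0}
  ]
}}

```text
clock: 40.03
eef_pos: [0.4495, -0.1754, 0.1687]
tool_rot: [0.0, 0.701, 0.713, -0.001]
contact_force: [-0.3, -5.8, 0.6]
finger_gap: 0.102
finger_force: 22.4
```

Still free, so continue gently to the stop.

{"api": "carry_out", "payload": {
  "moves": [
    {"delta_pos": [0,-0.001,0.002],"turn": [0,0,0],"jaw": 0.0},
    {"delta_pos": [0,-0.0025,0.004],"turn": [0,0,0],"jaw": 0.0},
    {"delta_pos": [0,-0.004,0.006],"turn": [0,0,0],"jaw": 0.0},
    {"delta_pos": [0,-0.004,0.006],"turn": [0,0,0],"jaw": 0.0},
    {"delta_pos": [0,-0.004,0.006],"turn": [0,0,0],"jaw": 0.0}
  ]
}}

```text
clock: 40.45
eef_pos: [0.4453, -0.1754, 0.1627]
tool_rot: [0.0, 0.701, 0.713, -0.001]
contact_force: [-1.3, -6.6, 0.2]
finger_gap: 0.103
finger_force: 22.5
```

{"api": "carry_out", "payload": {
  "moves": [
    {"delta_pos": [0,-0.001,0.002],"turn": [0,0,0],"jaw": 0.0},
    {"delta_pos": [0,-0.0025,0.004],"turn": [0,0,0],"jaw": 0.0},
    {"delta_pos": [0,-0.004,0.006],"turn": [0,0,0],"jaw": 0.0},
    {"delta_pos": [0,-0.004,0.006],"turn": [0,0,0],"jaw": 0.0},
    {"delta_pos": [0,-0.004,0.006],"turn": [0,0,0],"jaw": 0.0}
  ]
}}

```text
clock: 40.87
eef_pos: [0.4435, -0.1755, 0.1598]
tool_rot: [0.002, 0.701, 0.713, 0.0]
contact_force: [-2.1, -2.9, 11.2]
finger_gap: 0.102
finger_force: 23.5
```

Run:
```python
from h import *
st()
t=grab('top'); s=grab('side')
for a in(0,.05,.1):
    ph=np.radians(34)+a
    print(a,proj(t,(.607-.187*np.cos(ph),-.125,.07+.187*np.sin(ph))))
a=cv2.resize(t['image'][195:265,290:430],None,fx=4,fy=4,interpolation=cv2.INTER_CUBIC)
b=cv2.resize(s['image'][150:230,70:210],None,fx=4,fy=4,interpolation=cv2.INTER_CUBIC)
cv2.imwrite('pics/shut.png',np.vstack([a,b])[:,:,::-1])
```

```text
t 40.87 p [ 0.4435 -0.1755  0.1598] gap 0.102 ff 23.5 F [-2.1 -2.9 11.2] j [-0.52 -0.03  2.02 -0.    1.15 -0.54]
0 (np.float64(362.84220391408616), np.float64(251.7058323355482))
0.05 (np.float64(363.79673816377226), np.float64(249.259536532479))
0.1 (np.float64(364.7185800789609), np.float64(246.59535230598357))
```

View pics/shut.png

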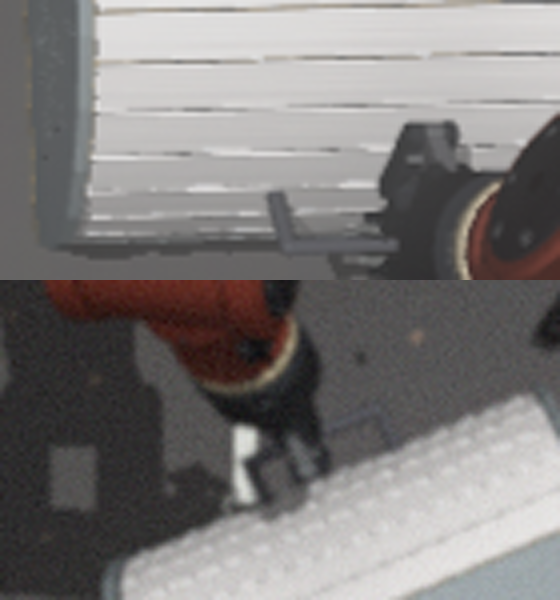

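The bar is now at top-image row ~256, below its start at 250.5, and the force has risen to 11 N, so the cover is at its stop. A last small push, then release and retreat.

{"api": "carry_out", "payload": {
  "moves": [
    {"delta_pos": [0,-0.001,0.001],"turn": [0,0,0],"jaw": 0.0},
    {"delta_pos": [0,-0.001,0.002],"turn": [0,0,0],"jaw": 0.0},
    {"delta_pos": [0,-0.001,0.002],"turn": [0,0,0],"jaw": 0.0},
    {"delta_pos": [0,-0.001,0.002],"turn": [0,0,0],"jaw": 0.0},
    {"delta_pos": [0,-0.001,0.002],"turn": [0,0,0],"jaw": 0.03},
    {"delta_pos": [0,-0.001,0.002],"turn": [0,0,0],"jaw": 0.03},
    {"delta_pos": [0,-0.001,0.002],"turn": [0,0,0],"jaw": 0.03},
    {"delta_pos": [0,-0.001,0.002],"turn": [0,0,0],"jaw": 0.03},
    {"delta_pos": [0,0.001,-0.02],"turn": [0,0,0],"jaw": 0.03},
    {"delta_pos": [0,0.001,-0.05],"turn": [0,0,0],"jaw": 0.03},
    {"delta_pos": [0,0,-0.09],"turn": [0,0,0],"jaw": 0.03},
    {"delta_pos": [0,0,-0.13],"turn": [0,0,0],"jaw": 0.03},
    {"delta_pos": [-0.04,0,-0.15],"turn": [0,0,0],"jaw": 0.03},
    {"delta_pos": [-0.08,0,-0.15],"turn": [0,0,0],"jaw": 0.03},
    {"delta_pos": [-0.12,-0.01,-0.15],"turn": [0,0,0],"jaw": 0.03},
    {"delta_pos": [-0.16,-0.02,-0.15],"turn": [0,0,0],"jaw": 0.03},
    {"delta_pos": [-0.2,-0.03,-0.15],"turn": [0,0,0],"jaw": 0.03},
    {"delta_pos": [-0.24,-0.04,-0.15],"turn": [0,0,0],"jaw": 0.03},
    {"delta_pos": [-0.24,-0.04,-0.15],"turn": [0,0,0],"jaw": 0.03},
    {"delta_pos": [-0.24,-0.04,-0.15],"turn": [0,0,0],"jaw": 0.03}
  ]
}}

```text
clock: 42.63
eef_pos: [0.4053, -0.4162, 0.3053]
tool_rot: [-0.002, 0.702, 0.712, 0.001]
contact_force: [0.2, 0.4, -0.4]
finger_gap: 0.353
finger_force: 0.0
```

Run:
```python
from h import *
st(); t=grab('top'); save(t,'final',1.5)
```

```text
t 42.63 p [ 0.4053 -0.4162  0.3053] gap 0.353 ff 0.0 F [ 0.2  0.4 -0.4] j [-0.92  0.07  1.63  0.    1.44 -0.93]
```

View pics/final.png

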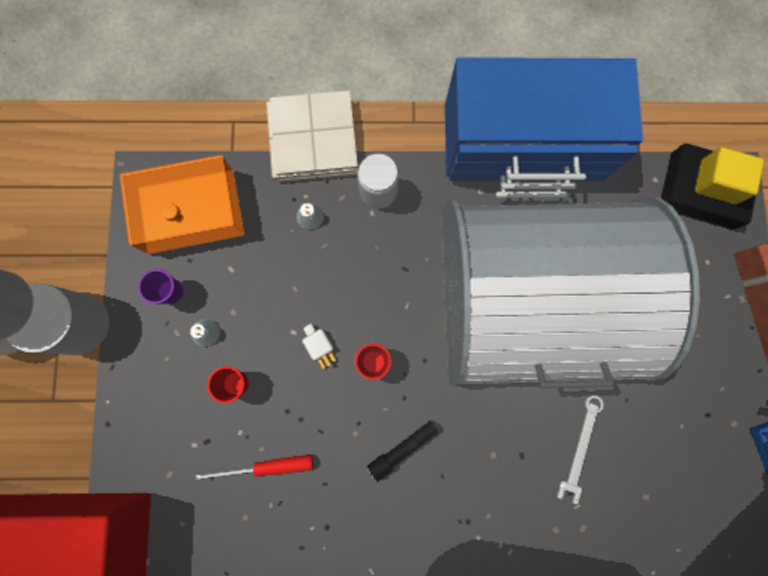

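The box is shut, with the handle at (575,380) and lower than at the start. No loose white shades remain, and the bulbs at (308,214) and (203,332) haven't moved.

```bash
python3 -c "
from plant import bot; print(bot.job_done())"
```

```text
the job is handed in; nothing more can be done
None
```

I put away all three white shades that were present (two wide, one narrow), each nested mouth up in its own holder, rolled the cover shut to its stop, left the bulbs where they stood, and handed the job in at about 43 s on the robot's clock; no verdict came back.

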